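# Load ring current transformers on the injection-test plinth

## Robot

A 6-joint arm with a two-finger parallel gripper is mounted at the origin on the work surface. World frame = base frame: x ahead of the robot, y to its left, z up, the work surface at z = 0. Lengths are in m, angles in rad, forces in N, time in s.
With the tool pointing down it reaches from about 0.325 to 0.9 m from the base axis. Payload 6.1 kg.
Tool frame: the origin (TCP) lies on the centre line of the jaws, within the pads' length; the fingertips stand 14 mm ahead of it and the grasp point (between the pads) lies 5 mm behind it; y points along the fingers, z is the direction in which the jaws open and shut, and the axes are right-handed (so a half turn about y gives the same grasp; the last joint's range is limited). The gripper opens to 87 mm and grips with 3 to 60 N. Pads are 19 mm wide; open, the fingers measure 117 mm over their backs; the gripper's body (75 mm by 190 mm) begins 51 mm behind the grasp point.
Start: joints at [1.109, 0.22, 1.526, -0, 1.395, -0.126], TCP at [0.206, 0.59, 0.237] pointing down, gripper open.
Joint ranges: [-2.98, 2.98], [-0.91, 2.08], [0.09, 2.57], [-1.24, 4.39], [0.2, 2.65], [-2.68, 2.68]. Speed limits (rad/s): [2.57, 2.57, 3.01, 3.14, 3.14, 3.14].

## Interface

Orientations are given as a rotation vector (axis times angle).
In Python, from plant import * gives the robot as it stands.
- The arm moves only by the tool servo_tool, never from a script. Its argument "deltas" is one flat list of numbers, 5 for each row, row after row: the opening, from 0 (shut) to 1 (fully open), then the shift along the tool's x, y, z in m, then the turn about the tool's y in rad. In form: [jaw, x, y, z, turn, jaw, x, y, z, turn, ...]. A call has 1 to 8 rows; each row is the pose to reach, as a shift and turn from the pose commanded when the call began, along the tool's axes at that moment; what a row does not reach only later rows make up. A row lasts 1/10 s, in which the tool goes at most 50 mm and 8.59 degrees, less where a joint would pass 70% of its speed; a pose out of reach is approached as far as the arm can. A call with a gripper value outside its range is refused whole. The fingers move at their own pace and stop on an object; "grip_force" is the grip in N (left out, the last holds). Time passes only in rows, so rows that repeat a pose let the fingers close. It gives the time, the measured TCP pose, the force and the opening at its end, in the units of the state.
- state(): the state, without advancing time (a new reading comes with each control period).
- read_camera(name): name is "side" or "top" or "wrist"; returns (picture, depth): 420x560x3 uint8, red, green, blue; 420x560 float32, m along the optical axis (not along the pixel's ray), 0 where there is no reading.
- camera_model(name): a dict with "fx", "fy", "cx", "cy" (pixels), "D" ([k1, k2, p1, p2, k3] as OpenCV has them; the pictures are not rectified), "extrinsics" (4x4, takes a point from world to camera coordinates); the wrist camera has in their place "tool_from_camera" (4x4, takes a point from camera to tool coordinates, whose origin is the TCP and whose axes are the tool frame's). Camera axes: x right, y down, z forward; pixel columns grow to the right and rows downward; lengths in m; the calibration is good to about 2 mm. A picture is of the moment at which its call begins: read the wrist's pose just before it. camera_model takes no time and is no camera call.
- close_job(): hands the job in, once; it reports no verdict.
The state is a dict: "clock": time; "joints": joint angles; "dq": joint speeds; "tau": joint torques, N m; "tcp_pos": TCP position; "tool_rot": TCP orientation; "contact_force": force on the tool from outside, world axes, zero at the start; "wrist_torque": the same for the moment, N m; "opening": finger opening in m.
Only numpy, scipy, OpenCV 4.12 (cv2) and the standard library are available. Lean on these libraries where they do the work, as an engineer would, in place of code of your own. Each camera call takes 0.05 s, during which the arm holds its last target. There are 200 camera calls.

## Task

The current-transformer test plinth was left switched on with its return bar down: switch the supply off, then swing the copper return bar up and back, clear of the studs. Lift each ring core that hangs on the rack off its peg and slide it over the copper stud of its own colour until it sits flat on the plinth. When all of them are on, swing the return bar right down onto the stud tops and only then switch the supply fully on again, without disturbing the meter and tools on the bench.

Things in the scene. Friction and masses are not known exactly. Their poses are not given: they have to be found in the camera images.
- core_yellow_mid (a point): centre of the yellow ring core: a yellow taped current-transformer ring with a thin black line round its middle, outer diameter 64 mm, bore 31 mm, 36 mm high, 0.3 to 0.5 kg; its z axis is the ring's axis and either face may be up. It starts hanging on a rack peg, centre 220 mm above the bench, axis along the peg. None if there is no core of this colour in this batch
- core_green_mid (a point): centre of the green ring core: a green taped current-transformer ring with a thin black line round its middle, outer diameter 64 mm, bore 31 mm, 36 mm high, 0.3 to 0.5 kg; its z axis is the ring's axis and either face may be up. It starts hanging on a rack peg, centre 220 mm above the bench, axis along the peg. None if there is no core of this colour in this batch
- core_red_mid (a point): centre of the red ring core: a red taped current-transformer ring with a thin black line round its middle, outer diameter 64 mm, bore 31 mm, 36 mm high, 0.3 to 0.5 kg; its z axis is the ring's axis and either face may be up. It starts hanging on a rack peg, centre 220 mm above the bench, axis along the peg. None if there is no core of this colour in this batch
- stud_yellow (a point): where the centre of the yellow core is when fully seated on its stud (18 mm above the yellow insulator disc, whose top is 46 mm above the bench); z up along the stud. The stud is an upright copper rod of 25 mm diameter, 52 mm tall above the disc (its top is 34 mm above this point), with a 6 mm chamfer; a yellow strip on the plinth marks it
- stud_green (a point): where the centre of the green core is when fully seated on its stud (18 mm above the green insulator disc, whose top is 46 mm above the bench); z up along the stud. The stud is an upright copper rod of 25 mm diameter, 52 mm tall above the disc (its top is 34 mm above this point), with a 6 mm chamfer; a green strip on the plinth marks it
- stud_red (a point): where the centre of the red core is when fully seated on its stud (18 mm above the red insulator disc, whose top is 46 mm above the bench); z up along the stud. The stud is an upright copper rod of 25 mm diameter, 52 mm tall above the disc (its top is 34 mm above this point), with a 6 mm chamfer; a red strip on the plinth marks it
- plinth: the test plinth, a low grey steel case 155 x 410 x 40 mm fixed to the bench; origin on the bench under the green stud, x to the back, y along the row; the case spans x -70..85, y -165..245 mm. Studs at y = +100 yellow, 0 green, -100 red mm; two hinge posts for the return bar, 24 x 12 mm, 73 mm tall on the case at x = 50, y = +-151 mm; supply switch at x = 0, y = +203 mm
- bar (a joint): angle of the copper return bar about its hinge behind the studs: 0 = down, lying flat on the three stud tops; 1.57 = upright; 1.8 rad = stop, leaning back. It starts down. Its hinge is stiff (about 0.45 N m), so it stays where it is left
- bar_grip (a point): middle of the return bar's black handle, a round rod of 16 mm diameter, 140 mm long, parallel to the plinth's y axis, free for 110 mm between two struts, 96 mm from the hinge axis; the bar itself (28 x 10 mm in section, 276 mm long) is 50 mm from the hinge axis. Down, the handle is 117 mm above the bench and 45 mm in front of the row of studs (core tops are 82 mm above the bench)
- bar_hinge (a point): point on the return bar's hinge axis (along the plinth's y) in the middle, 50 mm behind the green stud, 103 mm above the bench; at joint value a the middle of the handle is 96*cos(a + 0.146) mm from it towards the plinth's -x and 96*sin(a + 0.146) mm up
- supply (a joint): the supply switch at the plinth's left end (+y): 1.0 rad = fully on, lever leaning to the plinth's +x (away from the robot); 0 = off, leaning to -x. It turns about an axis along y 62 mm above the bench and stays where it is left. It starts on
- supply_tip (a point): centre of the red ball, 26 mm across, at the end of the supply lever, 60 mm from its axis; about 115 mm above the bench when on or off, 29 mm behind or in front of its axis
- rack: black steel rack 320 mm wide, fixed to the left of the plinth; origin on the bench below the middle core, x to the back. Three round 12 mm pegs at y = +100, 0, -100 mm slope up towards the robot at 50 degrees to the bench (-x, +z). A hanging core's bore rests on its peg, its back face on a 44 mm white collar; the peg sticks out 24 mm past its front face; the cross rail is 27 mm behind its back face
- meter: yellow multimeter, 170 x 85 x 34 mm, lying on the bench behind the plinth; not to be disturbed
- driver: screwdriver with red handle, 200 mm long, on the bench to the right; not to be disturbed
- wrench: steel spanner, 200 mm long, at the back of the bench; not to be disturbed
Not all that is in view belongs to the job. Of the things like the part that bears core_yellow_mid, leave any that is purple; of the rest the larger one is meant. Of the things shaped like the part that bears core_red_mid, the red one is meant.

How it is judged:
On the way, in this order (a step that is already met when the one before it is completed fails the run):
1. the supply is switched off (value of joint supply below 0.15 rad), for 0.2 s.
2. the return bar is raised, the supply off (value of joint bar above 1.25 rad and value of joint supply below 0.3 rad), for 0.2 s.
3. every core of the batch sits flat on the stud of its own colour, the return bar still up and the supply off (distance between core_yellow_mid and stud_yellow below 0.009 m and angle between the z axis of core_yellow_mid and the z axis of stud_yellow, either way round below 0.08 rad and distance between core_green_mid and stud_green below 0.009 m and angle between the z axis of core_green_mid and the z axis of stud_green, either way round below 0.08 rad and distance between core_red_mid and stud_red below 0.009 m and angle between the z axis of core_red_mid and the z axis of stud_red, either way round below 0.08 rad and value of joint bar above 0.5 rad and value of joint supply below 0.3 rad), for 0.2 s.
4. the return bar is right down on the stud tops, the supply still off (distance between core_yellow_mid and stud_yellow below 0.009 m and angle between the z axis of core_yellow_mid and the z axis of stud_yellow, either way round below 0.08 rad and distance between core_green_mid and stud_green below 0.009 m and angle between the z axis of core_green_mid and the z axis of stud_green, either way round below 0.08 rad and distance between core_red_mid and stud_red below 0.009 m and angle between the z axis of core_red_mid and the z axis of stud_red, either way round below 0.08 rad and value of joint bar below 0.06 rad and value of joint supply below 0.3 rad), for 0.2 s.
5. the supply is switched fully on (value of joint supply above 0.85 rad), for 0.2 s.
At the end, for the whole second after the job is handed in: every core of the batch rests on the stud of its own colour (centre within 9 mm of its seat, axis within 0.08 rad of the stud), the return bar is within 0.06 rad of fully down, and the supply lever is past 0.85 of its 1.0 rad (distance between core_yellow_mid and stud_yellow below 0.009 m and angle between the z axis of core_yellow_mid and the z axis of stud_yellow, either way round below 0.08 rad and distance between core_green_mid and stud_green below 0.009 m and angle between the z axis of core_green_mid and the z axis of stud_green, either way round below 0.08 rad and distance between core_red_mid and stud_red below 0.009 m and angle between the z axis of core_red_mid and the z axis of stud_red, either way round below 0.08 rad and value of joint bar below 0.06 rad and value of joint supply above 0.85 rad and linear speed of each of core_yellow, core_green, core_red below 0.02 m/s); the robot touches nothing.
It fails at once if the supply is on while the return bar is not down (value of joint supply above 0.5 rad and value of joint bar above 0.1 rad).
It fails at once if the multimeter is disturbed (moved more than 50 mm) (distance of meter from where it was at the start of the episode above 0.05 m).
It fails at once if the screwdriver is disturbed (moved more than 50 mm) (distance of driver from where it was at the start of the episode above 0.05 m).
It fails at once if the spanner is disturbed (moved more than 50 mm) (distance of wrench from where it was at the start of the episode above 0.05 m).
Of core_yellow, core_green, core_red only 2 to 3 are there at a start; the rules pass over those that are not, and their reading is None.
At some moment in a run one of core_yellow, core_green, core_red may be knocked a few centimetres aside while the robot is not near it.
Once in a run the grip may slacken for a moment while it holds something.
It also fails if it takes over 210 s, if anything falls off the work surface, if the arm or the gripper's body presses on something with over 40 N, if the wrist force passes 120 N, or if a joint passes its speed limit or range.

## Working session

There is one attempt and no reset: what is moved stays moved. The work goes in short steps, Python scripts to look and compute and a tool call to move; the robot and the scene stay as the last step left them, time stands still between calls to the robot, and variables do not carry over. Pictures are saved under pics/ and viewed, on a budget of 14 in all, crops included, one or two more only if the job needs it, and the job is handed in when it is done.

Besides the shell and the picture viewer there is one more tool, called after "Emit:" by a JSON object that holds its "method" and its "body", one argument or row to a line. servo_tool: Moves the arm, as the interface text tells. Its arguments: {"type":"object","properties":{"deltas":{"type":"array"},"grip_force":{"type":"number"}},"required":["deltas"]}

```bash
ls; mkdir -p pics
python3 - <<'E'
from plant import *
import numpy as np,cv2
print(state())
for n in("side","top","wrist"):
    p,d=read_camera(n);cv2.imwrite(f"pics/{n}0.png",p[:,:,::-1]);np.savez(f"pics/{n}0.npz",p=p,d=d);print(n,camera_model(n))
E
```

```text
pics
{'clock': 0.0, 'joints': array([ 1.10887968e+00,  2.21232499e-01,  1.52763677e+00,  3.19075450e-06,
        1.39468846e+00, -1.26103233e-01]), 'dq': array([ 2.31924558e-04,  5.87767893e-04, -4.62917367e-04,  7.40088750e-05,
       -5.86730777e-06, -4.34377207e-04]), 'tau': array([ 4.84265056e-04, -4.94613111e+01, -3.87374961e+01,  7.02575175e-02,
        5.68285491e-02, -1.66894811e-04]), 'tcp_pos': array([0.20569437, 0.58954326, 0.2354197 ]), 'tool_rot': array([-1.55656819,  0.26404302, -0.26314007]), 'contact_force': array([0.08957522, 0.21385038, 0.83607648]), 'wrist_torque': array([ 0.00682583,  0.03344026, -0.05105111]), 'opening': 0.08721345754961723}
side {'fx': 466.31689288807416, 'fy': 466.31689288807416, 'cx': 277.82841890073826, 'cy': 214.0747980981898, 'D': array([0.04970085, 0.        , 0.        , 0.        , 0.        ]), 'extrinsics': array([[ 0.83308122, -0.55311832, -0.00598334, -0.49333579],
       [-0.27832169, -0.40979836, -0.8686785 ,  0.30163148],
       [ 0.47803003,  0.72534504, -0.49534015,  1.08972573],
       [ 0.        ,  0.        ,  0.        ,  1
[... 292 characters left out ...]
4519, -0.22112642,  0.61146096],
       [ 0.22118385, -0.00556589, -0.97521625,  1.00729427],
       [ 0.        ,  0.        ,  0.        ,  1.        ]])}
wrist {'fx': 354.3940836613215, 'fy': 354.3940836613215, 'cx': 277.7936113333282, 'cy': 212.95465656633607, 'D': array([0.02266693, 0.        , 0.        , 0.        , 0.        ]), 'tool_from_camera': array([[ 4.39487109e-04,  9.64899692e-01,  2.62618339e-01,
        -7.12291676e-02],
       [-1.68103617e-04, -2.62618290e-01,  9.64899790e-01,
        -1.47669416e-01],
       [ 9.99999889e-01, -4.68208112e-04,  4.67857757e-05,
        -1.43765413e-03],
       [ 0.00000000e+00,  0.00000000e+00,  0.00000000e+00,
         1.00000000e+00]])}
```

View pics/side0.png

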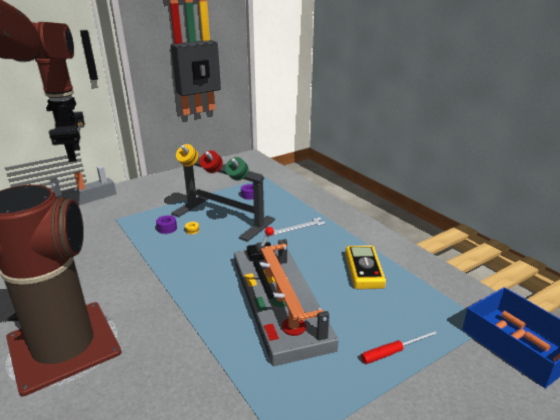

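View pics/top0.png

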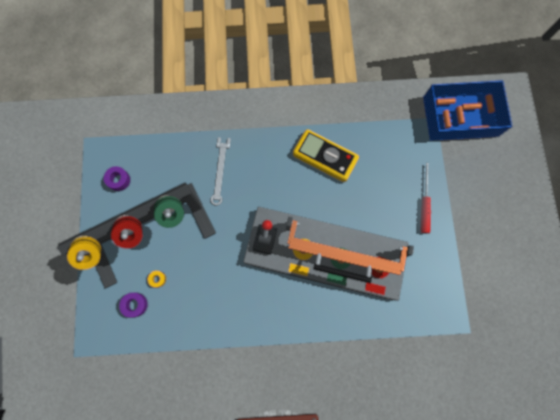

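Top view: rack cores are yellow (85,253), red (127,233) and green (169,212). The plinth is at about (325,253), its red ball at (267,226), and the bar is orange. Loose purple and small yellow rings are distractors.

```bash
cat > h.py <<'E'
import numpy as np,cv2
from scipy.spatial.transform import Rotation as R
from plant import *
def cloud(name,d,T=None):
    m=camera_model(name);K=np.array([[m["fx"],0,m["cx"]],[0,m["fy"],m["cy"]],[0,0,1]])
    h,w=d.shape;uv=np.stack(np.meshgrid(np.arange(w),np.arange(h)),-1).reshape(-1,1,2).astype(np.float32)
    n=cv2.undistortPoints(uv,K,m["D"]).reshape(h,w,2)
    P=np.dstack([n*d[...,None],d])
    if T is None: T=np.linalg.inv(m["extrinsics"])
    W=P@T[:3,:3].T+T[:3,3]; W[d==0]=np.nan; return W
def wristT(s):
    T=np.eye(4);T[:3,:3]=R.from_rotvec(s["tool_rot"]).as_matrix();T[:3,3]=s["tcp_pos"]
    return T@camera_model("wrist")["tool_from_camera"]
def mask(p,col):
    hsv=cv2.cvtColor(p,cv2.COLOR_RGB2HSV);H,S,V=[hsv[...,i].astype(int) for i in range(3)]
    r={"red":((H<5)|(H>174)),"yellow":(H>18)&(H<32),"green":(H>60)&(H<95),"orange":(H>=5)&(H<16)}[col]
    return r&(S>130)&(V>50)
def shot(name,tag=None):
    s=state();p,d=read_camera(name)
    if tag: cv2.imwrite(f"pics/{tag}.png",p[:,:,::-1])
    return p,cloud(name,d,wristT(s) if name=="wrist" else None),s
E
python3 - <<'E'
from h import *
print(R.from_rotvec(state()["tool_rot"]).as_matrix().round(3))
for n in("top","side"):
    f=np.load(f"pics/{n}0.npz");p=f["p"];W=cloud(n,f["d"]);print(n)
    for c in("red","yellow","green","orange"):
        k,l,st,ce=cv2.connectedComponentsWithStats(mask(p,c).astype(np.uint8))
        for i in range(1,k):
            if st[i,4]>25:
                q=W[l==i];q=q[~np.isnan(q[:,0])]
                if len(q) and 0.1<np.median(q[:,0])<1: print(c,ce[i].round(),st[i,4],"med",np.median(q,0).round(4),"mn",q.min(0).round(3),"mx",q.max(0).round(3))
    z=W[...,2];g=p.max(-1).astype(int)-p.min(-1)
    mk=(z>.03)&(z<.05)&(g<25)&(W[...,1]<.25)&(W[...,0]>.25)
    mk=cv2.morphologyEx(mk.astype(np.uint8),cv2.MORPH_OPEN,np.ones((2,2)))
    q=W[mk>0][:,:2].astype(np.float32);r=cv2.minAreaRect(q*1000);print("case",r,cv2.boxPoints(r).round())
E
```

```text
[[ 0.944 -0.001  0.329]
 [-0.329 -0.001  0.944]
 [-0.    -1.    -0.002]]
top
red [427. 218.] 188 med [ 0.5687 -0.4317  0.0231] mn [ 0.533 -0.446  0.015] mx [ 0.626 -0.416  0.03 ]
red [127. 232.] 695 med [0.5425 0.2986 0.2326] mn [0.511 0.269 0.046] mx [0.579 0.405 0.255]
red [267. 225.] 72 med [ 0.5587 -0.0039  0.1243] mn [ 0.55  -0.014  0.064] mx [0.571 0.008 0.13 ]
red [379. 274.] 75 med [ 0.4292 -0.281   0.0454] mn [ 0.422 -0.305  0.041] mx [ 0.44  -0.264  0.049]
red [375. 288.] 155 med [ 0.395  -0.2672  0.0405] mn [ 0.382 -0.291  0.035] mx [ 0.409 -0.232  0.124]
yellow [325. 158.] 786 med [ 0.7504 -0.1733  0.0314] mn [ 0.69  -0.264  0.001] mx [ 0.839 -0.086  0.042]
yellow [ 84. 253.] 835 med [0.504  0.3911 0.2304] mn [ 0.469  0.36  -0.005] mx [0.558 0.54  0.254]
yellow [301. 255.] 106 med [ 0.4891 -0.0863  0.0455] mn [ 0.479 -0.112  0.037] mx [ 0.504 -0.066  0.05 ]
yellow [298. 269.] 166 med [ 0.4538 -0.077   0.0406] mn [ 0.438 -0.102  0.035] mx [ 0.469 -0.053  0.046]
yellow [156. 279.] 203 med [0.453  0.2947 0.0231] mn [ 0.434  0.272 -0.002] mx [0.473 0.325 0.03 ]
orange [490. 1
[... 2381 characters left out ...]
0.946 1.486 0.548] mx [0.99  1.523 0.563]
orange [185. 105.] 132 med [0.966  1.5047 0.0336] mn [ 0.944  1.48  -0.033] mx [0.994 1.54  0.089]
orange [ 79. 180.] 102 med [0.2177 0.7024 0.0832] mn [0.208 0.694 0.051] mx [0.227 0.721 0.113]
orange [285. 288.] 1260 med [ 0.4657 -0.2218  0.1061] mn [ 0.422 -0.343  0.036] mx [0.573 0.005 0.112]
orange [524. 331.] 360 med [ 0.8866 -0.5737  0.0245] mn [ 0.85  -0.63   0.014] mx [ 0.917 -0.509  0.031]
orange [501. 324.] 47 med [ 0.8655 -0.5327  0.0263] mn [ 0.852 -0.537  0.019] mx [ 0.879 -0.525  0.031]
case ((1309.93359375, -82.6441650390625), (1958.6875, 86.82793426513672), 16.954833984375) [[ 360. -327.]
 [ 386. -410.]
 [2259.  161.]
 [2234.  244.]]
```

Run:
```python
from h import *
from scipy.optimize import least_squares
for n in("top","side"):
    f=np.load(f"pics/{n}0.npz");p=f["p"];W=cloud(n,f["d"])
    th=-.298;ex=np.array([np.cos(th),np.sin(th)]);ey=np.array([-ex[1],ex[0]])
    ye,re=np.array([.4538,-.0775]),np.array([.395,-.269]);o=(ye+re)/2
    L=(W[...,:2]-o)@np.stack([ex,ey],1) # local about strips mid
    m=mask(p,"orange")&(W[...,2]>.1)&(W[...,2]<.115)&(abs(L[...,1])<.12)
    q=L[m];q=q[(q[:,0]<.1)];print("bar x range",np.percentile(q[:,0],[1,50,99]).round(4),"slope",np.polyfit(q[:,1],q[:,0],1).round(4))
    m=mask(p,"orange")&(W[...,2]>.1)&(abs(L[...,1])<.2);q=L[m];print("bar y range",np.percentile(q[:,1],[0.5,99.5]).round(4))
    z=W[...,2];c=(z>.034)&(z<.046)&(abs(L[...,1])<.3)&(L[...,0]>-.1)&(L[...,0]<.2);q=L[c]
    print("case",np.percentile(q,[1,99],axis=0).round(4), "z",np.median(z[c]))
    dk=(p.max(-1)<60)&(z>.108)&(z<.135)&(abs(L[...,1])<.06)&(L[...,0]<.03)&(L[...,0]>-.1);q=L[dk];print("handle",len(q),np.median(q,0),np.percentile(q[:,0],[3,97]),np.nanmedian(z[dk]))
    m=mask(p,"red")&(z>.1)&(z<.14)&(L[...,1]>.1)&(L[...,1]<.3);q=W[m]
    r=least_squares(lambda c:np.linalg.norm(q-c,axis=1)-.013,q.mean(0)-[0,0,.01]).x;print("ball",r.round(4),(r[:2]-o)@np.stack([ex,ey],1))
    # cores: cylinder fit, rack axis
    for c,g in(("yellow",(.50,.38)),("red",(.54,.29)),("green",(.575,.195))):
        mk=mask(p,c) if c!="green" else mask(p,c)
        hsv=cv2.cvtColor(p,cv2.COLOR_RGB2HSV)
        if c=="green": mk=(hsv[...,0]>55)&(hsv[...,0]<100)&(hsv[...,1]>80)
        mk=mk&(z>.17)&(z<.27)&(np.hypot(W[...,0]-g[0],W[...,1]-g[1])<.06);q=W[mk];print(c,len(q),"bbox mid",((np.percentile(q,2,axis=0)+np.percentile(q,98,axis=0))/2).round(4),np.ptp(q,axis=0).round(3))
```

```text
bar x range [0.0402 0.0532 0.067 ] slope [-0.001   0.0532]
bar y range [-0.1414  0.1416]
case [[-0.0148 -0.1594]
 [ 0.1374  0.2416]] z 0.039082603038981034
handle 312 [ 0.00899417 -0.00102026] [0.00263818 0.01642002] 0.12238580162035656
ball [ 0.5615 -0.0026  0.1147] [0.08098651 0.20337071]
yellow 784 bbox mid [0.5036 0.3901 0.2273] [0.076 0.062 0.062]
red 684 bbox mid [0.5435 0.2991 0.2303] [0.068 0.065 0.057]
green 658 bbox mid [0.5829 0.2088 0.2305] [0.068 0.066 0.056]
bar x range [0.0386 0.0522 0.0662] slope [0.0002 0.0523]
bar y range [-0.1451  0.1427]
case [[-0.0164 -0.1651]
 [ 0.1353  0.2257]] z 0.03916558263147918
handle 197 [ 0.0062539  -0.00382652] [0.0006845  0.01415725] 0.12203787152080214
ball [ 0.5596 -0.003   0.1142] [0.07930669 0.20242671]
yellow 329 bbox mid [0.5014 0.3895 0.2215] [0.078 0.064 0.074]
red 322 bbox mid [0.5406 0.2967 0.2242] [0.066 0.067 0.062]
green 329 bbox mid [0.5791 0.2048 0.2234] [0.064 0.065 0.07 ]
```

```bash
cat >> h.py <<'E'
TH=-.298;EX=np.array([np.cos(TH),np.sin(TH)]);EY=np.array([-EX[1],EX[0]]);O=np.array([.4746,-.1887])
def pl(x,y): return O+x*EX+y*EY
def go(x,y,z,yaw,s=None):
    "print shift+turn from the present pose to grasp-point target (x,y,z), tool-x yaw"
    s=s or state();M=R.from_rotvec(s["tool_rot"]).as_matrix();g=s["tcp_pos"]-.005*M[:,1]
    cur=np.arctan2(M[1,0],M[0,0]);t=-((yaw-cur+np.pi)%(2*np.pi)-np.pi)
    print("go",(M.T@(np.array([x,y,z])-g)).round(4),"turn",round(t,3),"| grasp now",g.round(4),"yaw",round(cur,3))
E
python3 - <<'E'
from h import *
go(.5605,-.0028,.33,TH-np.pi/2)
E
```

```text
go [ 0.5301 -0.0888 -0.4427] turn 1.533 | grasp now [0.2057 0.5897 0.2407] yaw -0.336
```

Emit:
{"method": "servo_tool", "body": {
  "deltas": [0.6,0,-0.05,0,0,0.6,0,-0.09,0,0],
  "grip_force": 15
}}

```text
clock: 0.35
tcp_pos: [0.2056, 0.5894, 0.3264]
tool_rot: [-1.558, 0.264, -0.263]
contact_force: [0.6, 0.1, 0.5]
opening: 0.0778
```

Emit:
{"method": "servo_tool", "body": {
  "deltas": [0.6,0.53,0,-0.443,1.1,0.6,0.53,0,-0.443,1.1,0.6,0.53,0,-0.443,1.1,0.6,0.53,0,-0.443,1.1,0.6,0.53,0,-0.443,1.1,0.6,0.53,0,-0.443,1.1,0.6,0.53,0,-0.443,1.1,0.6,0.53,0,-0.443,1.1]
}}

```text
clock: 1.15
tcp_pos: [0.4116, 0.2449, 0.3265]
tool_rot: [-1.268, 1.113, -1.113]
contact_force: [0.5, 0.4, -0.6]
opening: 0.0523
```

Run:
```python
from h import *
go(.5605,-.0028,.2,TH-np.pi/2)
```

```text
go [0.2649 0.1315 0.1154] turn 0.428 | grasp now [0.4116 0.2449 0.3315] yaw -1.44
```

Emit:
{"method": "servo_tool", "body": {
  "deltas": [0.6,0.265,0,0.115,0.428,0.6,0.265,0,0.115,0.428,0.6,0.265,0,0.115,0.428,0.6,0.265,0.05,0.115,0.428,0.6,0.265,0.09,0.115,0.428,0.6,0.265,0.13,0.115,0.428,0.6,0.265,0.13,0.115,0.428,0.6,0.265,0.13,0.115,0.428]
}}

```text
clock: 1.95
tcp_pos: [0.5575, -0.0026, 0.189]
tool_rot: [-1.064, 1.433, -1.419]
contact_force: [-1.2, 1.5, -0.5]
opening: 0.052
```

Run:
```python
from h import *
p,W,s=shot("wrist","w1")
m=mask(p,"red")&(W[...,2]>.1)&(W[...,2]<.14)
from scipy.optimize import least_squares
q=W[m];print(len(q))
r=least_squares(lambda c:np.linalg.norm(q-c,axis=1)-.013,q.mean(0)-[0,0,.01],loss="soft_l1",f_scale=.002).x;print("ball",r.round(4))
go(*r,TH-np.pi/2)
```

```text
1189
ball [ 0.562  -0.0047  0.1149]
go [0.0021 0.0825 0.0048] turn 0.003 | grasp now [ 0.5586 -0.0013  0.1975] yaw -1.866
```

View pics/w1.png

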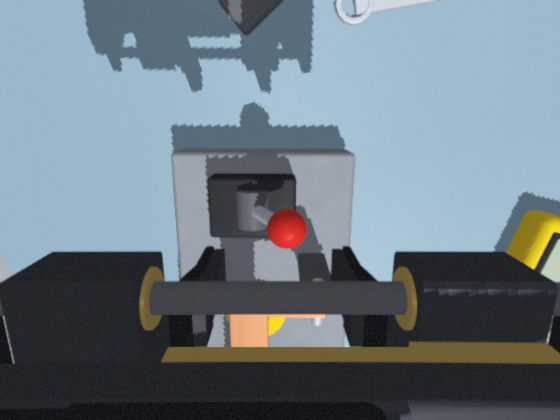

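The ball sits between the jaws at (287,229). Next I descend, grip it and drag it over.

Emit:
{"method": "servo_tool", "body": {
  "deltas": [0.6,0.002,0.03,0.004,0,0.6,0.002,0.06,0.004,0,0.6,0.002,0.082,0.004,0,0.6,0.002,0.082,0.004,0,0.1,0.002,0.082,0.004,0,0.1,0.002,0.082,0.004,0,0.1,0.002,0.082,0.004,0,0.1,0.002,0.082,0.004,0]
}}

```text
clock: 2.8
tcp_pos: [0.5648, -0.0034, 0.116]
tool_rot: [-1.054, 1.42, -1.422]
contact_force: [-1.1, 0.9, 0.7]
opening: 0.0278
```

Emit:
{"method": "servo_tool", "body": {
  "deltas": [0.1,0,-0.004,-0.01,0,0.1,0,-0.006,-0.02,0,0.1,0,-0.007,-0.03,0,0.1,0,-0.006,-0.04,0,0.1,0,-0.004,-0.05,0,0.1,0,0,-0.06,0,0.1,0,0,-0.061,0,0.1,0,0,-0.061,0]
}}

```text
clock: 3.6
tcp_pos: [0.5089, 0.0137, 0.1172]
tool_rot: [-1.049, 1.415, -1.426]
contact_force: [6.6, -1.1, 2.3]
opening: 0.0247
```

Run:
```python
from h import *
p,W,s=shot("top")
m=mask(p,"red")&(W[...,2]>.1)&(W[...,2]<.14);q=W[m];print(len(q),np.median(q,0) if len(q) else 0)
p,W,s=shot("wrist");m=mask(p,"red")&(W[...,2]>.09)&(W[...,2]<.14);q=W[m];print(len(q),np.median(q,0))
go(*pl(-.029,.203),.1145,TH-np.pi/2)
```

```text
5 [ 0.40832471 -0.23744387  0.11768334]
1309 [0.51156667 0.01968116 0.12107918]
go [ 0.0006  0.0077 -0.0024] turn 0.005 | grasp now [0.5089 0.0137 0.1222] yaw -1.864
```

Emit:
{"method": "servo_tool", "body": {
  "deltas": [0.6,0,0,0,0,0.6,0,0,0.002,0,0.6,0,0,0.002,0,0.6,0,-0.05,0.002,0,0.6,0,-0.09,0.002,0,0.6,0,-0.09,0.002,0]
}}

```text
clock: 4.3
tcp_pos: [0.5108, 0.0133, 0.2106]
tool_rot: [-1.049, 1.414, -1.426]
contact_force: [1.4, 0.6, 0.5]
opening: 0.0515
```

Run:
```python
from h import *
from scipy.optimize import least_squares
p,W,s=shot("wrist");m=mask(p,"red")&(W[...,2]>.09)&(W[...,2]<.14);q=W[m]
r=least_squares(lambda c:np.linalg.norm(q-c,axis=1)-.013,q.mean(0)-[0,0,.01],loss="soft_l1",f_scale=.002).x
d=r[:2]-pl(0,.203);print("ball",r.round(4),d@EX,"lever",np.arctan2(d@EX,r[2]-.062)+.5)
go(*pl(-.045,0),.17,TH-np.pi/2)
```

```text
ball [0.5087 0.0118 0.1139] -0.026271079033546908 lever 0.03178032733871394
go [ 0.2034  0.0423 -0.02  ] turn 0.005 | grasp now [0.5092 0.0135 0.2126] yaw -1.864
```

Emit:
{"method": "servo_tool", "body": {
  "deltas": [0.6,0.05,0,-0.005,0,0.6,0.1,0,-0.01,0,0.6,0.15,0,-0.02,0,0.6,0.203,0,-0.02,0,0.6,0.203,0.02,-0.02,0,0.6,0.203,0.02,-0.02,0]
}}

```text
clock: 4.95
tcp_pos: [0.4266, -0.175, 0.1806]
tool_rot: [-1.057, 1.431, -1.419]
contact_force: [0.3, 0.4, -0.5]
opening: 0.0524
```

Run:
```python
from h import *
p,W,s=shot("wrist","w2")
L=(W[...,:2]-O)@np.stack([EX,EY],1);z=W[...,2]
dk=(p.max(-1)<70)&(z>.1)&(z<.13)&(L[...,0]<-.03)&(abs(L[...,1])<.09);q=L[dk];print(len(q),np.percentile(q,[3,50,97],axis=0).round(4),np.percentile(z[dk],[3,50,97]))
for c,y in(("yellow",.1),("green",0),("red",-.1)):
    m=mask(p,c)&(z<.055)&(z>.03);q=L[m]; print(c,len(q), np.percentile(q,[2,98],axis=0).round(4) if len(q)>20 else 0)
m=mask(p,"orange")&(z>.1)&(z<.115)&(abs(L[...,1])<.1);print("bar",np.percentile(L[m][:,0],[2,98]).round(4))
go(*pl(-.045,0),.117,TH-np.pi/2)
```

```text
3774 [[-0.0497 -0.0624]
 [-0.0435  0.025 ]
 [-0.0354  0.0659]] [0.11873357 0.12292081 0.12486559]
yellow 3561 [[-0.0615  0.0751]
 [-0.004   0.1225]]
green 1 0
red 428 [[-0.0613 -0.1257]
 [-0.007  -0.1051]]
bar [-0.0117  0.0055]
go [0.0001 0.0699 0.0045] turn 0.003 | grasp now [ 0.4276 -0.1743  0.1869] yaw -1.866
```

View pics/w2.png

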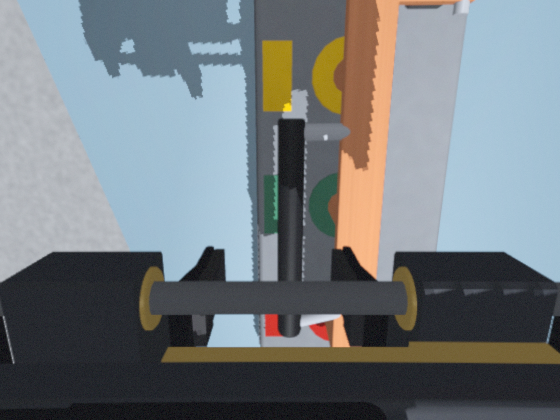

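Handle runs along column ≈290 (rows 120–335) between the jaws, bar just right of them. I narrow the opening so the right finger fits in the gap.

Emit:
{"method": "servo_tool", "body": {
  "deltas": [0.28,0,0.02,0.006,0,0.28,0,0.025,0.006,0,0.28,0,0.025,0.006,0,0.28,0,0.045,0.006,0,0.28,0,0.066,0.006,0,0.28,0,0.066,0.006,0,0,0,0.066,0.006,0,0,0,0.066,0.006,0],
  "grip_force": 25
}}

```text
clock: 5.8
tcp_pos: [0.434, -0.1758, 0.1193]
tool_rot: [-1.059, 1.425, -1.418]
contact_force: [-14.5, 4.6, 11.7]
opening: 0.0154
```

Emit:
{"method": "servo_tool", "body": {
  "deltas": [0,0,0,0,0,0,0,0,0,0]
}}

```text
clock: 6.0
tcp_pos: [0.4339, -0.1758, 0.1193]
tool_rot: [-1.059, 1.425, -1.418]
contact_force: [-7.2, 3.2, 4.3]
opening: 0.0152
```

Emit:
{"method": "servo_tool", "body": {
  "deltas": [0,0,-0.0186,0.0047,0,0,0,-0.036,0.013,0,0,0,-0.051,0.0245,0,0,0,-0.064,0.039,0,0,0,-0.0735,0.0555,0,0,0,-0.0796,0.0735,0,0,0,-0.082,0.0925,0,0,0,-0.0806,0.1117,0]
}}

```text
clock: 6.8
tcp_pos: [0.5423, -0.2098, 0.2025]
tool_rot: [-1.058, 1.421, -1.423]
contact_force: [-8.4, -0.4, 3.5]
opening: 0.0154
```

Emit:
{"method": "servo_tool", "body": {
  "deltas": [0,0,0.002,0.0095,0,0,0,0.0036,0.015,0,0,0,0.0036,0.015,0,0,0,0.0036,0.015,0]
}}

```text
clock: 7.2
tcp_pos: [0.5572, -0.2144, 0.1974]
tool_rot: [-1.056, 1.419, -1.424]
contact_force: [-2.9, -3.0, 6.0]
opening: 0.0148
```

Run:
```python
from h import *
s=state();print(s["contact_force"],s["opening"]);go(*pl(.052,0),.35,TH-np.pi/2)
p,W,s=shot("side");L=(W[...,:2]-O)@np.stack([EX,EY],1);z=W[...,2]
m=mask(p,"orange")&(z>.12)&(z<.3)&(abs(L[...,1])<.12)&(abs(L[...,0])<.2);q=np.c_[L[m][:,0],z[m]];print(len(q),np.percentile(q,[5,50,95],axis=0))
```

```text
[-2.86739976 -2.98172406  6.04034193] 0.01480048252537988
go [-0.0002 -0.1477 -0.0341] turn 0.005 | grasp now [ 0.5572 -0.2143  0.2024] yaw -1.864
516 [[0.05488115 0.14586658]
 [0.05814115 0.15930189]
 [0.06609906 0.16547072]]
```

Emit:
{"method": "servo_tool", "body": {
  "deltas": [0.4,0,0,0,0,0.4,0,0,0,0,0.4,0,-0.05,0,0,0.4,0,-0.1,0,-0.1,1,0,-0.16,0,-0.25,1,0,-0.16,0,-0.4,1,0,-0.16,0,-0.55,1,0,-0.16,0,-0.7]
}}

```text
clock: 8.05
tcp_pos: [0.5573, -0.2127, 0.3564]
tool_rot: [-1.376, 0.898, -0.9]
contact_force: [0.1, 0.2, -0.1]
opening: 0.0593
```

Run:
```python
from h import *
go(.542,.297,.36,.405)
```

```text
go [-0.4728  0.0015  0.1909] turn -1.562 | grasp now [ 0.5573 -0.2127  0.3614] yaw -1.157
```

Emit:
{"method": "servo_tool", "body": {
  "deltas": [1,-0.24,0,0.1,-1.1,1,-0.24,0,0.1,-1.1,1,-0.24,0,0.1,-1.1,1,-0.24,0,0.1,-1.1,1,-0.24,0,0.1,-1.1,1,-0.473,0,0.191,-1.1,1,-0.473,0,0.191,-1.1,1,-0.473,0,0.191,-1.1]
}}

```text
clock: 8.85
tcp_pos: [0.548, 0.1894, 0.3555]
tool_rot: [-1.569, 0.046, -0.046]
contact_force: [0.9, -0.5, -0.5]
opening: 0.0869
```

Run:
```python
from h import *
go(.542,.297,.36,.405)
```

```text
go [-0.0122  0.0006  0.1071] turn -0.463 | grasp now [0.548  0.1894 0.3605] yaw -0.058
```

Emit:
{"method": "servo_tool", "body": {
  "deltas": [1,-0.012,0,0.107,-0.463,1,-0.012,0,0.107,-0.463,1,-0.012,0,0.107,-0.463,1,-0.012,0,0.107,-0.463,1,-0.012,0,0.107,-0.463]
}}

```text
clock: 9.35
tcp_pos: [0.5433, 0.2942, 0.3552]
tool_rot: [-1.548, -0.311, 0.312]
contact_force: [0.2, -0.2, -0.5]
opening: 0.0871
```

```bash
cat >> h.py <<'E'
def cores(p,W,th=.405,verbose=1):
    ex=np.array([np.cos(th),np.sin(th),0]);ey=np.array([-ex[1],ex[0],0]);ez=np.array([0,0,1.])
    a=-np.cos(np.radians(50))*ex+np.sin(np.radians(50))*ez;n=np.cross(ey,a) if np.cross(ey,a)[2]>0 else -np.cross(ey,a)
    hsv=cv2.cvtColor(p,cv2.COLOR_RGB2HSV).astype(int);out={}
    for c in("yellow","red","green"):
        mk=mask(p,c) if c!="green" else (hsv[...,0]>55)&(hsv[...,0]<95)&(hsv[...,1]>80)
        mk=mk&(W[...,2]>.17)&(W[...,2]<.27)&(W[...,1]>.1)&(W[...,1]<.45)
        mk=cv2.morphologyEx(mk.astype(np.uint8),cv2.MORPH_OPEN,np.ones((3,3)))>0
        if mk.sum()<100: continue
        q=W[mk];lo=lambda v,k:np.percentile(q@v,k)
        y=(lo(ey,.7)+lo(ey,99.3))/2;A=lo(a,98)-.018;N=lo(n,99.3)-.032
        C=y*ey+A*a+N*n;out[c]=C;print(c,mk.sum(),C.round(4),"w",(lo(ey,99.3)-lo(ey,.7)).round(4))
    return out
E
python3 - <<'E'
from h import *
p,W,s=shot("wrist","w3")
o=cores(p,W)
if "yellow" in o and "green" in o:
    v=o["yellow"]-o["green"];print("theta",np.arctan2(-v[0],v[1]),np.linalg.norm(v))
go(.542,.297,.36,.405)
E
```

```text
yellow 5307 [0.5047 0.3915 0.2203] w 0.061
red 4710 [0.5439 0.3011 0.2199] w 0.0592
green 4801 [0.5841 0.2109 0.2202] w 0.0608
theta 0.4141458299996784 0.19727517627253016
go [-0.0001  0.0003  0.0038] turn -0.01 | grasp now [0.5435 0.2935 0.3603] yaw 0.395
```

View pics/w3.png

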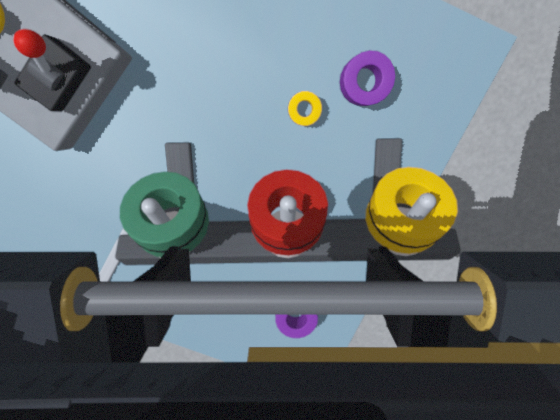

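Run:
```python
from h import *
go(.5841,.2109,.223,.414)
```

```text
go [ 0.0057  0.1373 -0.0919] turn -0.019 | grasp now [0.5435 0.2935 0.3603] yaw 0.395
```

Emit:
{"method": "servo_tool", "body": {
  "deltas": [1,0.006,0,-0.046,-0.019,1,0.006,0,-0.092,-0.019,1,0.006,0,-0.092,-0.019,1,0.006,0.045,-0.092,-0.019,1,0.006,0.09,-0.092,-0.019,1,0.006,0.12,-0.092,-0.019,1,0.006,0.137,-0.092,-0.019,1,0.006,0.137,-0.092,-0.019],
  "grip_force": 30
}}

```text
clock: 10.2
tcp_pos: [0.5828, 0.2102, 0.2149]
tool_rot: [-1.546, -0.32, 0.33]
contact_force: [0.5, -0.6, -0.0]
opening: 0.087
```

Emit:
{"method": "servo_tool", "body": {
  "deltas": [0.4,0,0,0,0,0.4,0,0,0,0,0.4,0,0,0,0,0.4,0,0,0,0,0.4,0,0,0,0]
}}

```text
clock: 10.7
tcp_pos: [0.5856, 0.2119, 0.2202]
tool_rot: [-1.546, -0.33, 0.326]
contact_force: [-0.2, -0.0, 5.0]
opening: 0.0638
```

Emit:
{"method": "servo_tool", "body": {
  "deltas": [0.4,0.004,-0.004,0,0,0.4,-0.006,-0.016,0,0,0.4,-0.018,-0.03,0,0,0.4,-0.031,-0.046,0,0,0.4,-0.044,-0.061,0,0,0.4,-0.057,-0.077,0,0,0.4,-0.08,-0.085,0,0,0.4,-0.08,-0.085,0,0]
}}

```text
clock: 11.5
tcp_pos: [0.5105, 0.1789, 0.3044]
tool_rot: [-1.546, -0.328, 0.328]
contact_force: [0.4, -0.1, -3.8]
opening: 0.0641
```

Run:
```python
from h import *
s=state();print(s["opening"],s["contact_force"])
go(.40,.12,.10,.414)
```

```text
0.06414372963067184 [ 0.35407622 -0.07189951 -3.81947873]
go [-0.1249  0.2094 -0.0089] turn 0.004 | grasp now [0.5105 0.1789 0.3094] yaw 0.418
```

Emit:
{"method": "servo_tool", "body": {
  "deltas": [0.4,-0.045,0.04,-0.009,0,0.4,-0.09,0.085,-0.009,0,0.4,-0.125,0.13,-0.009,0,0.4,-0.125,0.175,-0.009,0,0.4,-0.125,0.22,-0.009,0,0.4,-0.125,0.25,-0.009,0,0.4,-0.125,0.256,-0.009,0,0.4,-0.125,0.262,-0.009,0]
}}

```text
clock: 12.3
tcp_pos: [0.4004, 0.1205, 0.0414]
tool_rot: [-1.545, -0.325, 0.331]
contact_force: [-4.7, 3.8, 13.0]
opening: 0.0644
```

Emit:
{"method": "servo_tool", "body": {
  "deltas": [0.4,0,0.005,0,0,0.4,0,0.01,0,0,0.4,0,0.015,0,0,0.4,0,0.02,0,0,0.4,0,0.024,0,0,0.4,0,0.024,0,0],
  "grip_force": 12
}}

```text
clock: 12.9
tcp_pos: [0.4086, 0.1214, 0.0226]
tool_rot: [-1.547, -0.339, 0.317]
contact_force: [6.6, 2.1, 4.5]
opening: 0.0645
```

Run:
```python
from h import *
s=state();print(s["opening"],s["contact_force"]);go(.40,.12,.024,.414)
p,W,s=shot("wrist","w4")
```

```text
0.06449428746995783 [6.61160496 2.06787466 4.45929727]
go [-0.0084  0.0035  0.0023] turn 0.004 | grasp now [0.4085 0.1213 0.0276] yaw 0.418
```

View pics/w4.png

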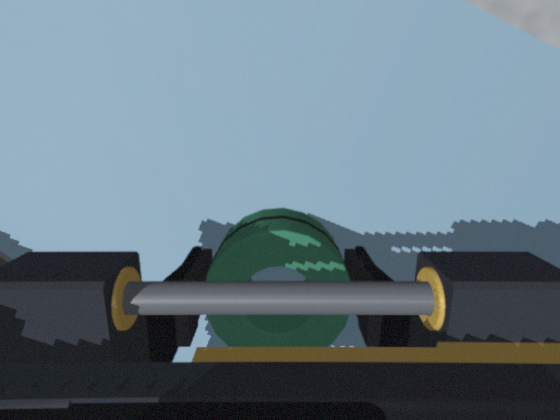

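Core pressed down near-flat at (278,275) between the jaws; I open to let it settle, then measure.

Emit:
{"method": "servo_tool", "body": {
  "deltas": [1,0,0,0,0,1,0,0,0,0,1,0,0,0,0,1,0,0,0,0]
}}

```text
clock: 13.35
tcp_pos: [0.401, 0.1202, 0.0177]
tool_rot: [-1.546, -0.328, 0.328]
contact_force: [-0.0, -0.1, -0.2]
opening: 0.0848
```

```bash
cat >> h.py <<'E'
def ring(p,W,c,lo,hi,xy,rad=.06):
    "top face of a flat ring: plane tilt, centre (circle on outer edge)"
    hsv=cv2.cvtColor(p,cv2.COLOR_RGB2HSV).astype(int)
    mk=mask(p,c) if c!="green" else (hsv[...,0]>55)&(hsv[...,0]<95)&(hsv[...,1]>80)
    mk=mk&(W[...,2]>lo)&(W[...,2]<hi)&(np.hypot(W[...,0]-xy[0],W[...,1]-xy[1])<rad);q=W[mk]
    if len(q)<50: print(c,"few",len(q));return
    hi2=np.percentile(q[:,2],98);t=q[q[:,2]>hi2-.006]
    A=np.c_[t[:,:2],np.ones(len(t))];k=np.linalg.lstsq(A,t[:,2],rcond=None)[0]
    (cx,cy),r=cv2.minEnclosingCircle(t[:,:2].astype(np.float32))
    print(c,len(t),"top z",np.median(t[:,2]).round(4),"tilt",np.hypot(*k[:2]).round(3),"circle",round(cx,4),round(cy,4),round(r,4),"mean",t[:,:2].mean(0).round(4))
    return cx,cy
E
python3 - <<'E'
from h import *
p,W,s=shot("wrist");ring(p,W,"green",.005,.07,(.405,.12))
p,W,_=shot("top");ring(p,W,"green",.005,.07,(.405,.12))
go(.40,.12,.024,.414)
E
```

```text
green 6507 top z 0.0354 tilt 0.018 circle 0.3907 0.1149 0.0526 mean [0.4036 0.1156]
green few 0
go [-0.0009 -0.0016  0.0002] turn 0.004 | grasp now [0.4009 0.1202 0.0224] yaw 0.418
```

Emit:
{"method": "servo_tool", "body": {
  "deltas": [0.4,0,0,0,0,0.4,0,0,0,0,0.4,0,0,0,0,0.4,0,0,0,0],
  "grip_force": 40
}}

```text
clock: 13.85
tcp_pos: [0.4012, 0.12, 0.0175]
tool_rot: [-1.546, -0.328, 0.328]
contact_force: [1.7, -0.0, -1.0]
opening: 0.0631
```

Emit:
{"method": "servo_tool", "body": {
  "deltas": [0.4,0,-0.05,0,0,0.4,0,-0.1,0,0,0.4,0,-0.13,0,0.1,0.4,0,-0.13,0,0.25,0.4,0,-0.13,0,0.4,0.4,0,-0.13,0,0.55,0.4,0,-0.13,0,0.7,0.4,0,-0.13,0,0.713]
}}

```text
clock: 14.65
tcp_pos: [0.4002, 0.1202, 0.1466]
tool_rot: [-1.559, 0.234, -0.231]
contact_force: [-0.4, -0.1, -4.4]
opening: 0.0625
```

```bash
cat >> h.py <<'E'
def held(p,W,s,c):
    "ring in the jaws: centre offset in tool axes from the grasp point, tilt"
    M=R.from_rotvec(s["tool_rot"]).as_matrix();T=(W-s["tcp_pos"])@M
    hsv=cv2.cvtColor(p,cv2.COLOR_RGB2HSV).astype(int)
    mk=mask(p,c) if c!="green" else (hsv[...,0]>55)&(hsv[...,0]<95)&(hsv[...,1]>80)
    mk=mk&(abs(T[...,0])<.06)&(abs(T[...,2])<.04)&(abs(T[...,1]+.005)<.06)
    mk=cv2.morphologyEx(mk.astype(np.uint8),cv2.MORPH_OPEN,np.ones((5,5)))
    k,l,st,_=cv2.connectedComponentsWithStats(mk);i=1+np.argmax(st[1:,4]);q=T[l==i]
    t=q[q[:,1]<np.percentile(q[:,1],30)+.004]
    A=np.c_[t[:,[0,2]],np.ones(len(t))];kk=np.linalg.lstsq(A,t[:,1],rcond=None)[0]
    res=t[:,1]-A@kk;t=t[abs(res)<.003];A=np.c_[t[:,[0,2]],np.ones(len(t))];kk=np.linalg.lstsq(A,t[:,1],rcond=None)[0]
    # front edge: most -x points per z column -> circle radius 32 centre
    e=[(b[:,0].min(),b[:,2].mean()) for lo in np.arange(-.02,.02,.002) for b in [t[(t[:,2]>=lo)&(t[:,2]<lo+.002)]] if len(b)>5]
    xc=np.median([x+np.sqrt(.032**2-z**2) for x,z in e])
    print(c,"top y",np.median(t[:,1]).round(4),"slopes x,z",kk[:2].round(3),"x centre",xc.round(4),"z range",np.percentile(t[:,2],[1,99]).round(4),"force",s["contact_force"].round(1),"open",round(s["opening"],4))
E
python3 - <<'E'
from h import *
p,W,s=shot("wrist","w5");held(p,W,s,"green")
go(*pl(.002,0),.15,TH)
E
```

```text
green top y -0.0179 slopes x,z [0.044 0.   ] x centre 0.0384 z range [-0.0314  0.0293] force [-0.4 -0.1 -4.4] open 0.0625
go [ 0.1624  0.0016 -0.2743] turn 0.005 | grasp now [0.4004 0.1202 0.1517] yaw -0.293
```

View pics/w5.png

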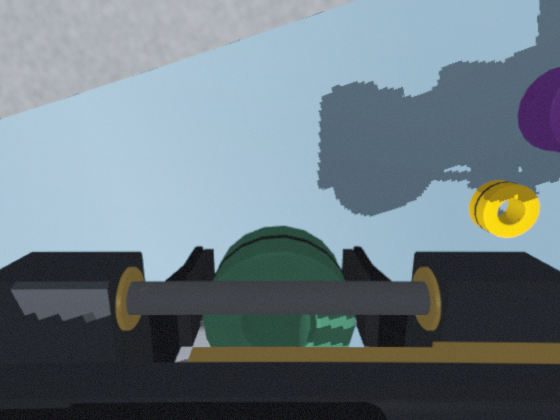

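```bash
sed -i 's/for b in \[t\[(t\[:,2\]>=lo)&(t\[:,2\]<lo+.002)\]\]/for b in [q[(q[:,2]>=lo)\&(q[:,2]<lo+.002)]]/; s/b\[:,0\].min()/np.percentile(b[:,0],3)/' h.py
python3 - <<'E'
from h import *
p,W,s=shot("wrist");held(p,W,s,"green")
E
```

```text
green top y -0.0179 slopes x,z [ 0.041 -0.001] x centre 0.0521 z range [-0.0313  0.0294] force [-0.5 -0.3 -4.7] open 0.0628
```

Run:
```python
from h import *
p,W,s=shot("wrist");M=R.from_rotvec(s["tool_rot"]).as_matrix();T=(W-s["tcp_pos"])@M
for v in range(222,346,6): print(v,T[v,265].round(4),p[v,265])
```

```text
222 [ 0.0166  0.1456 -0.0125] [168 195 213]
228 [-0.0202  0.0127 -0.0075] [49 82 71]
234 [-0.0203  0.0037 -0.0072] [41 72 64]
240 [-0.0204 -0.0046 -0.0069] [40 74 60]
246 [-0.0202 -0.0113 -0.0067] [43 77 64]
252 [-0.0199 -0.0172 -0.0065] [48 82 67]
258 [-0.0178 -0.0183 -0.0065] [45 81 69]
264 [-0.0153 -0.0185 -0.0065] [47 84 68]
270 [-0.0125 -0.0177 -0.0065] [42 80 67]
276 [-0.0101 -0.0183 -0.0065] [46 84 71]
282 [-0.0321 -0.0681 -0.0046] [60 61 68]
288 [-0.0317 -0.0706 -0.0045] [64 63 73]
294 [-0.0313 -0.0727 -0.0045] [65 66 70]
300 [-0.0297 -0.0727 -0.0045] [64 67 73]
306 [-0.0282 -0.0727 -0.0045] [66 70 76]
312 [-0.0268 -0.073  -0.0045] [61 67 70]
318 [ 0.025   0.0082 -0.0078] [42 75 63]
324 [ 0.0256  0.0039 -0.0077] [36 69 59]
330 [ 0.0254 -0.0013 -0.0075] [44 73 62]
336 [ 0.0248 -0.0069 -0.0073] [44 77 66]
342 [ 0.0252 -0.0107 -0.0071] [43 76 64]
```

Emit:
{"method": "servo_tool", "body": {
  "deltas": [0.4,0,0.05,0,0,0.4,0,0.1,0,0,0.4,0,0.12,0,0,0.4,0,0.128,0,0,0.4,0,0.128,0,0,1,0,0.128,0,0,1,0,0.128,0,0,1,0,0.126,0,0]
}}

```text
clock: 15.6
tcp_pos: [0.4026, 0.1204, 0.0229]
tool_rot: [-1.558, 0.229, -0.233]
contact_force: [0.2, 0.4, 0.6]
opening: 0.0793
```

Emit:
{"method": "servo_tool", "body": {
  "deltas": [1,0.011,-0.001,0,0,1,0.011,-0.001,0,0,1,0.011,-0.001,0,0]
}}

```text
clock: 15.9
tcp_pos: [0.4125, 0.1169, 0.023]
tool_rot: [-1.558, 0.231, -0.232]
contact_force: [-0.4, 0.4, -0.4]
opening: 0.0869
```

```bash
cat >> h.py <<'E'
def held(p,W,s,c):
    "ring at the jaws: centre in tool axes, from its near outer wall and its top"
    M=R.from_rotvec(s["tool_rot"]).as_matrix();T=(W-s["tcp_pos"])@M
    hsv=cv2.cvtColor(p,cv2.COLOR_RGB2HSV).astype(int)
    mk=mask(p,c) if c!="green" else (hsv[...,0]>55)&(hsv[...,0]<95)&(hsv[...,1]>80)
    q=T[mk&(T[...,0]>-.05)&(T[...,0]<.045)&(abs(T[...,2])<.04)&(T[...,1]>-.06)&(T[...,1]<.05)]
    if len(q)<200: print("few",len(q));return
    top=np.percentile(q[:,1],3);t=q[q[:,1]<top+.004];A=np.c_[t[:,[0,2]],np.ones(len(t))];k=np.linalg.lstsq(A,t[:,1],rcond=None)[0]
    e=[(np.percentile(b[:,0],3),lo+.001) for lo in np.arange(-.02,.02,.002) for b in [q[(q[:,2]>=lo)&(q[:,2]<lo+.002)&(q[:,0]<.02)]] if len(b)>5]
    f=lambda z0:[x+np.sqrt(.032**2-(z-z0)**2) for x,z in e]
    z0=min(np.arange(-.011,.0111,.0005),key=lambda z:np.std(f(z)))
    print(c,"top y",round(top,4),"slopes x,z",k[:2].round(3),"centre x",np.median(f(z0)).round(4),"z",round(z0,4),"force",s["contact_force"].round(1),"open",round(s["opening"],4),"tcp",s["tcp_pos"].round(4))
E
python3 - <<'E'
from h import *
p,W,s=shot("wrist");held(p,W,s,"green")
E
```

```text
green top y -0.0135 slopes x,z [-0.003  0.   ] centre x 0.0002 z -0.001 force [-0.4  0.4 -0.4] open 0.0869 tcp [0.4125 0.1169 0.023 ]
```

Emit:
{"method": "servo_tool", "body": {
  "deltas": [0.4,0,0.003,0,0,0.4,0,0.003,0,0,0.4,0,0.003,0,0,0.4,0,0.003,0,0,0.4,0,-0.04,0,0,0.4,0,-0.085,0,0,0.4,0,-0.125,0,0,0.4,0,-0.125,0,0]
}}

```text
clock: 16.75
tcp_pos: [0.4155, 0.1175, 0.1531]
tool_rot: [-1.556, 0.223, -0.239]
contact_force: [1.4, -0.1, -4.3]
opening: 0.0639
```

Run:
```python
from h import *
p,W,s=shot("wrist");held(p,W,s,"green")
go(*pl(.002,0),.155,TH,s)
```

```text
green top y -0.0172 slopes x,z [-0.003  0.005] centre x 0.0013 z -0.0015 force [ 1.4 -0.1 -4.3] open 0.0639 tcp [0.4155 0.1175 0.1531]
go [ 0.1475  0.0034 -0.2758] turn 0.003 | grasp now [0.4154 0.1175 0.1581] yaw -0.295
```

```bash
cat >> h.py <<'E'
def studs(p,W):
    L=(W[...,:2]-O)@np.stack([EX,EY],1);z=W[...,2];hsv=cv2.cvtColor(p,cv2.COLOR_RGB2HSV).astype(int)
    cu=(hsv[...,0]>=3)&(hsv[...,0]<20)&(hsv[...,1]>80)
    for c,y in(("yellow",.1),("green",0),("red",-.1)):
        m=cu&(z>.088)&(z<.104)&(abs(L[...,1]-y)<.03)&(abs(L[...,0])<.03);q=L[m]
        if len(q)<15: print(c,"few",len(q));continue
        print(c,len(q),"mid",((np.percentile(q,3,axis=0)+np.percentile(q,97,axis=0))/2).round(4),"range",np.ptp(q,axis=0).round(4),np.median(z[m]).round(4))
E
python3 - <<'E'
from h import *
for n in("top","side"):
    p,W,_=shot(n,"s_"+n);print(n);studs(p,W)
E
```

```text
top
yellow 75 mid [0.0012 0.0999] range [0.0233 0.0236] 0.0949
green 72 mid [0.0004 0.0009] range [0.0213 0.0231] 0.0959
red 81 mid [ 0.0014 -0.0992] range [0.0224 0.0247] 0.0954
side
yellow 54 mid [-0.0001  0.0977] range [0.0211 0.0237] 0.0944
green 65 mid [-0.0001 -0.004 ] range [0.0239 0.023 ] 0.0948
red 75 mid [-0.0004 -0.1036] range [0.022  0.0205] 0.0953
```

Emit:
{"method": "servo_tool", "body": {
  "deltas": [0.4,0,-0.03,-0.04,0,0.4,0.03,-0.05,-0.08,0,0.4,0.07,-0.05,-0.12,0,0.4,0.1,-0.05,-0.16,0,0.4,0.13,-0.05,-0.2,0,0.4,0.14,-0.05,-0.24,0,0.4,0.147,-0.05,-0.276,0,0.4,0.147,-0.05,-0.276,0]
}}

```text
clock: 17.7
tcp_pos: [0.47, -0.1934, 0.1941]
tool_rot: [-1.558, 0.24, -0.231]
contact_force: [-0.3, 1.4, -4.1]
opening: 0.0637
```

Run:
```python
from h import *
p,W,s=shot("wrist","w6");held(p,W,s,"green");studs(p,W)
go(*pl(.0015,0),.16,TH,s)
```

```text
green top y -0.0171 slopes x,z [-0.003 -0.001] centre x 0.0014 z -0.0015 force [-0.3  1.4 -4.1] open 0.0637 tcp [ 0.47   -0.1934  0.1941]
yellow 902 mid [0.0014 0.0969] range [0.0247 0.0244] 0.0965
green few 0
red 877 mid [ 0.0011 -0.0995] range [0.0244 0.0224] 0.0965
go [0.0046 0.039  0.0059] turn -0.002 | grasp now [ 0.4701 -0.1934  0.1991] yaw -0.3
```

View pics/w6.png

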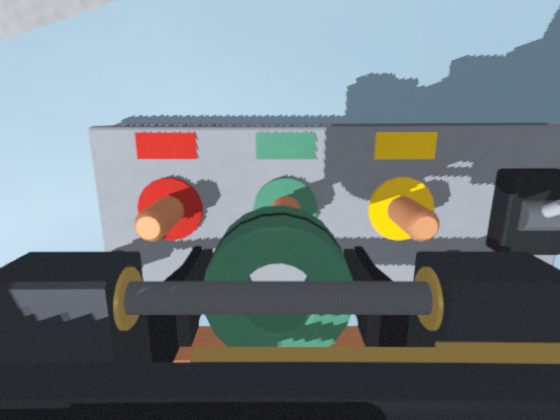

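View: held green core (278,280), green stud behind it at (287,200), red stud (150,225), yellow (425,225).

Run:
```python
from h import *
go(*pl(0,.0005),.133,TH)
```

```text
go [0.004  0.066  0.0039] turn -0.001 | grasp now [ 0.4702 -0.191   0.199 ] yaw -0.299
```

Emit:
{"method": "servo_tool", "body": {
  "deltas": [0.4,0.004,0.03,0.004,0,0.4,0.004,0.066,0.004,0,0.4,0.004,0.066,0.004,0,0.4,0.004,0.066,0.004,0,0.4,0.004,0.066,0.004,0]
}}

```text
clock: 18.25
tcp_pos: [0.478, -0.1869, 0.1328]
tool_rot: [-1.559, 0.23, -0.232]
contact_force: [0.6, 0.5, -4.1]
opening: 0.0638
```

Run:
```python
from h import *
go(*pl(0,.0005),.1,TH)
```

```text
go [-0.0028  0.0378 -0.0022] turn 0.004 | grasp now [ 0.478  -0.1869  0.1378] yaw -0.294
```

Emit:
{"method": "servo_tool", "body": {
  "deltas": [0.4,-0.002,0,-0.002,0,0.4,-0.002,0.006,-0.002,0,0.4,-0.002,0.006,-0.002,0]
}}

```text
clock: 18.55
tcp_pos: [0.4745, -0.1884, 0.1255]
tool_rot: [-1.558, 0.231, -0.232]
contact_force: [-1.1, -0.4, -4.5]
opening: 0.0635
```

Run:
```python
from h import *
go(*pl(0,.0005),.1,TH)
p,W,s=shot("wrist");held(p,W,s,"green");studs(p,W);print(state()["tcp_pos"])
```

```text
go [0.0002 0.0305 0.0003] turn 0.003 | grasp now [ 0.4745 -0.1884  0.1305] yaw -0.295
green top y -0.0171 slopes x,z [-0.003  0.001] centre x 0.0013 z -0.0015 force [-1.1 -0.4 -4.5] open 0.0635 tcp [ 0.4745 -0.1884  0.1255]
yellow 590 mid [-0.0054  0.0962] range [0.01   0.0225] 0.094
green 322 mid [ 0.009  -0.0015] range [0.0105 0.0187] 0.0972
red 648 mid [-0.0052 -0.1   ] range [0.0104 0.023 ] 0.0939
[ 0.47447242 -0.18839379  0.12555302]
```

Emit:
{"method": "servo_tool", "body": {
  "deltas": [0.4,0,0.008,0,0,0.4,0,0.014,0,0,0.4,0,0.02,0,0,0.4,0,0.026,0,0,0.4,0,0.03,0,0]
}}

```text
clock: 19.1
tcp_pos: [0.4743, -0.1882, 0.0946]
tool_rot: [-1.558, 0.232, -0.231]
contact_force: [1.2, -0.1, -4.9]
opening: 0.0638
```

Emit:
{"method": "servo_tool", "body": {
  "deltas": [0.4,0,0.012,0,0,0.4,0,0.022,0,0,0.4,0,0.028,0,0,0.4,0,0.031,0,0,0.4,0,0.031,0,0]
}}

```text
clock: 19.6
tcp_pos: [0.4742, -0.1881, 0.0653]
tool_rot: [-1.558, 0.233, -0.23]
contact_force: [-7.0, 3.7, 8.4]
opening: 0.0641
```

Emit:
{"method": "servo_tool", "body": {
  "deltas": [0.95,0,0,0,0,0.95,0,0,0,0,0.95,0,0,0,0,0.95,0,-0.05,0,0,0.95,0,-0.1,0,0,0.95,0,-0.14,0,0,0.95,0,-0.14,0,0]
}}

```text
clock: 20.3
tcp_pos: [0.4786, -0.1907, 0.2121]
tool_rot: [-1.563, 0.222, -0.241]
contact_force: [0.2, -0.2, 0.0]
opening: 0.0824
```

Run:
```python
from h import *
p,W,s=shot("wrist","w7");ring(p,W,"green",.06,.12,pl(0,0));studs(p,W)
p,W,_=shot("top");ring(p,W,"green",.06,.12,pl(0,0));print(pl(.0013,-.001))
go(.542,.297,.36,.414)
```

```text
green 3400 top z 0.0813 tilt 0.003 circle 0.4743 -0.1898 0.0318 mean [ 0.4726 -0.189 ]
yellow 777 mid [0.0015 0.0966] range [0.0248 0.022 ] 0.0964
green 757 mid [ 0.0012 -0.002 ] range [0.0242 0.0242] 0.0966
red 783 mid [ 0.0014 -0.1   ] range [0.0245 0.0231] 0.0964
green few 44
[ 0.47554909 -0.19003762]
go [-0.0771 -0.1497  0.4842] turn -0.709 | grasp now [ 0.4756 -0.189   0.2109] yaw -0.295
```

Emit:
{"method": "servo_tool", "body": {
  "deltas": [1,-0.005,-0.05,0.02,-0.1,1,-0.01,-0.1,0.06,-0.24,1,-0.02,-0.15,0.11,-0.38,1,-0.03,-0.15,0.16,-0.52,1,-0.04,-0.15,0.21,-0.66,1,-0.05,-0.15,0.26,-0.709,1,-0.06,-0.15,0.31,-0.709,1,-0.065,-0.15,0.36,-0.709]
}}

```text
clock: 21.2
tcp_pos: [0.511, 0.1423, 0.3523]
tool_rot: [-1.546, -0.323, 0.327]
contact_force: [1.7, -0.2, -0.2]
opening: 0.0869
```

Emit:
{"method": "servo_tool", "body": {
  "deltas": [1,-0.09,0,0.04,0,1,-0.09,0,0.086,0,1,-0.09,0,0.086,0,1,-0.09,0,0.086,0]
}}

```text
clock: 21.6
tcp_pos: [0.392, 0.1844, 0.3523]
tool_rot: [-1.545, -0.325, 0.33]
contact_force: [0.6, -1.5, -0.3]
opening: 0.0869
```

Run:
```python
from h import *
p,W,s=shot("wrist");o=cores(p,W,.414)
go(*(o["red"]+[0,0,.003]),.414)
```

```text
Traceback (most recent call last):
KeyError: 'red'
```

Run:
```python
from h import *
go(.5439,.3011,.36,.414)
```

```text
go [ 0.1852 -0.0028  0.0466] turn 0.003 | grasp now [0.3935 0.1836 0.3576] yaw 0.417
```

Emit:
{"method": "servo_tool", "body": {
  "deltas": [1,0.185,0,0.046,0,1,0.185,0,0.046,0,1,0.185,0,0.046,0,1,0.185,0,0.046,0,1,0.185,0,0.046,0,1,0.185,0,0.046,0]
}}

```text
clock: 22.25
tcp_pos: [0.5464, 0.2987, 0.3507]
tool_rot: [-1.548, -0.32, 0.329]
contact_force: [0.7, -0.6, 0.7]
opening: 0.0869
```

Run:
```python
from h import *
p,W,s=shot("wrist");o=cores(p,W,.414)
go(*(o["red"]+[0,0,.003]),.414)
```

```text
yellow 5473 [0.5047 0.3916 0.2202] w 0.0612
red 4931 [0.5439 0.3012 0.2199] w 0.0591
go [-0.0003  0.1343  0.0033] turn -0.001 | grasp now [0.5459 0.2985 0.3572] yaw 0.413
```

Emit:
{"method": "servo_tool", "body": {
  "deltas": [1,0,0.045,0.003,0,1,0,0.09,0.003,0,1,0,0.12,0.003,0,1,0,0.134,0.003,0,1,0,0.134,0.003,0,0.4,0,0.134,0.003,0,0.4,0,0.134,0.003,0,0.4,0,0.134,0.003,0],
  "grip_force": 30
}}

```text
clock: 23.1
tcp_pos: [0.5454, 0.3025, 0.2227]
tool_rot: [-1.546, -0.328, 0.322]
contact_force: [-0.2, 0.1, -0.3]
opening: 0.0708
```

Emit:
{"method": "servo_tool", "body": {
  "deltas": [0.4,0,0,0,0,0.4,0,0,0,0,0.4,0.004,-0.004,0,0,0.4,-0.006,-0.016,0,0,0.4,-0.018,-0.03,0,0,0.4,-0.031,-0.046,0,0,0.4,-0.044,-0.061,0,0,0.4,-0.057,-0.077,0,0]
}}

```text
clock: 23.9
tcp_pos: [0.4914, 0.2788, 0.2966]
tool_rot: [-1.547, -0.323, 0.326]
contact_force: [-0.2, -0.5, -3.1]
opening: 0.0647
```

Run:
```python
from h import *
s=state();print(s["opening"],s["contact_force"])
go(.40,.12,.10,.414)
```

```text
0.0647188299579519 [-0.17608523 -0.52249026 -3.06442612]
go [-0.1472  0.2019 -0.1086] turn 0.0 | grasp now [0.4914 0.2788 0.3016] yaw 0.414
```

Emit:
{"method": "servo_tool", "body": {
  "deltas": [0.4,-0.04,0.02,-0.025,0,0.4,-0.08,0.045,-0.05,0,0.4,-0.115,0.075,-0.075,0,0.4,-0.147,0.11,-0.108,0,0.4,-0.147,0.155,-0.108,0,0.4,-0.147,0.2,-0.108,0,0.4,-0.147,0.24,-0.108,0,0.4,-0.147,0.254,-0.108,0]
}}

```text
clock: 24.7
tcp_pos: [0.3968, 0.1204, 0.0385]
tool_rot: [-1.546, -0.318, 0.331]
contact_force: [-0.6, 0.6, -2.8]
opening: 0.0641
```

Emit:
{"method": "servo_tool", "body": {
  "deltas": [0.4,0,0.005,0,0,0.4,0,0.01,0,0,0.4,0,0.015,0,0,0.4,0,0.02,0,0,0.4,0,0.023,0,0,1,0,0.022,0,0,1,0,0.02,0,0,1,0,0.02,0,0],
  "grip_force": 12
}}

```text
clock: 25.5
tcp_pos: [0.4017, 0.1212, 0.0241]
tool_rot: [-1.547, -0.326, 0.324]
contact_force: [-0.3, -1.1, 0.5]
opening: 0.081
```

Run:
```python
from h import *
p,W,s=shot("wrist");held(p,W,s,"red")
```

```text
red top y -0.0123 slopes x,z [ 0.001 -0.001] centre x 0.0088 z -0.003 force [-0.3 -1.1  0.5] open 0.081 tcp [0.4017 0.1212 0.0241]
```

Emit:
{"method": "servo_tool", "body": {
  "deltas": [1,0.009,0.003,-0.002,0,1,0.009,0.003,-0.002,0,1,0.009,0.003,-0.002,0,0.4,0.009,0.003,-0.002,0,0.4,0.009,0.003,-0.002,0,0.4,0.009,0.003,-0.002,0,0.4,0.009,0.003,-0.002,0,0.4,0.009,0,-0.002,0],
  "grip_force": 40
}}

```text
clock: 26.35
tcp_pos: [0.4092, 0.1229, 0.0227]
tool_rot: [-1.546, -0.324, 0.326]
contact_force: [-0.4, 0.1, -2.7]
opening: 0.064
```

Emit:
{"method": "servo_tool", "body": {
  "deltas": [0.4,0,-0.05,0,0.14,0.4,0,-0.1,0,0.28,0.4,0,-0.15,0,0.42,0.4,0,-0.18,0,0.56,0.4,0,-0.18,0,0.7,0.4,0,-0.18,0,0.712,0.4,0,-0.18,0,0.712]
}}

```text
clock: 27.05
tcp_pos: [0.4091, 0.1229, 0.2022]
tool_rot: [-1.559, 0.233, -0.23]
contact_force: [-0.1, 0.4, -3.8]
opening: 0.0644
```

Run:
```python
from h import *
p,W,s=shot("wrist");held(p,W,s,"red")
go(*pl(0,-.099),.2,TH,s)
```

```text
red top y -0.0162 slopes x,z [-0.002 -0.   ] centre x 0.0016 z -0.0015 force [-0.1  0.4 -3.8] open 0.0644 tcp [0.4091 0.1229 0.2022]
go [ 0.1528  0.0072 -0.3781] turn 0.003 | grasp now [0.4091 0.1229 0.2072] yaw -0.295
```

Emit:
{"method": "servo_tool", "body": {
  "deltas": [0.4,0.153,0,-0.378,0,0.4,0.153,0,-0.378,0,0.4,0.153,0,-0.378,0,0.4,0.153,0,-0.378,0,0.4,0.153,0,-0.378,0,0.4,0.153,0,-0.378,0,0.4,0.153,0,-0.378,0,0.4,0.153,0,-0.378,0]
}}

```text
clock: 27.9
tcp_pos: [0.4437, -0.2771, 0.2016]
tool_rot: [-1.557, 0.234, -0.23]
contact_force: [0.2, 0.8, -2.4]
opening: 0.0641
```

Emit:
{"method": "servo_tool", "body": {
  "deltas": [0.4,0,0,0,0,0.4,0,0,0,0,0.4,0,0,0,0]
}}

```text
clock: 28.2
tcp_pos: [0.4441, -0.2743, 0.2018]
tool_rot: [-1.556, 0.234, -0.231]
contact_force: [-0.1, -0.3, -4.2]
opening: 0.0636
```

Run:
```python
from h import *
p,W,s=shot("wrist");held(p,W,s,"red");studs(p,W)
go(*pl(0,-.0985),.133,TH,s)
```

```text
red top y -0.0162 slopes x,z [-0.004  0.007] centre x 0.0016 z -0.0015 force [-0.1 -0.3 -4.2] open 0.0636 tcp [ 0.4441 -0.2743  0.2018]
yellow 916 mid [0.0019 0.0955] range [0.0248 0.0214] 0.0963
green 843 mid [ 0.0012 -0.0035] range [0.0245 0.0236] 0.0965
red few 2
go [ 0.0042  0.0738 -0.0078] turn 0.002 | grasp now [ 0.4441 -0.2743  0.2068] yaw -0.296
```

Emit:
{"method": "servo_tool", "body": {
  "deltas": [0.4,0.004,0.035,-0.0085,0,0.4,0.004,0.07,-0.0085,0,0.4,0.004,0.078,-0.0085,0,0.4,0.004,0.078,-0.0085,0,0.4,0.004,0.078,-0.0085,0]
}}

```text
clock: 28.75
tcp_pos: [0.447, -0.2848, 0.1268]
tool_rot: [-1.559, 0.231, -0.234]
contact_force: [0.3, 0.0, -3.1]
opening: 0.0639
```

Run:
```python
from h import *
go(*pl(0,-.099),.1,TH)
```

```text
go [-0.0018  0.0318  0.001 ] turn 0.001 | grasp now [ 0.447  -0.2848  0.1318] yaw -0.297
```

Emit:
{"method": "servo_tool", "body": {
  "deltas": [0.4,-0.001,0,0.001,0,0.4,-0.001,0.008,0.001,0,0.4,-0.001,0.014,0.001,0,0.4,-0.001,0.02,0.001,0,0.4,-0.001,0.026,0.001,0,0.4,-0.001,0.03,0.001,0]
}}

```text
clock: 29.35
tcp_pos: [0.445, -0.2833, 0.0942]
tool_rot: [-1.557, 0.235, -0.233]
contact_force: [-0.5, -0.5, -3.2]
opening: 0.064
```

Emit:
{"method": "servo_tool", "body": {
  "deltas": [0.4,0,0.012,0,0,0.4,0,0.022,0,0,0.4,0,0.028,0,0,0.4,0,0.03,0,0,1,0,0.03,0,0,1,0,0.03,0,0,1,0,0.03,0,0]
}}

```text
clock: 30.05
tcp_pos: [0.4457, -0.2839, 0.0654]
tool_rot: [-1.559, 0.233, -0.234]
contact_force: [0.6, 0.7, -1.1]
opening: 0.0807
```

Emit:
{"method": "servo_tool", "body": {
  "deltas": [1,0,-0.05,0,0,1,0,-0.1,0,0,1,0,-0.15,0,-0.14,1,0,-0.2,0,-0.28,1,0,-0.25,0,-0.42,1,0,-0.29,0,-0.56,1,0,-0.29,0,-0.7,1,0,-0.29,0,-0.71]
}}

```text
clock: 30.85
tcp_pos: [0.4492, -0.2803, 0.357]
tool_rot: [-1.553, -0.316, 0.318]
contact_force: [0.3, 1.0, -0.6]
opening: 0.0868
```

Run:
```python
from h import *
p,W,s=shot("wrist");ring(p,W,"red",.06,.12,pl(0,-.1));ring(p,W,"green",.06,.12,pl(0,0));print(pl(0,-.1),pl(0,0))
go(.5047,.3916,.36,.414,s)
```

```text
red 1613 top z 0.0813 tilt 0.003 circle 0.4456 -0.2857 0.032 mean [ 0.4445 -0.2853]
green 1432 top z 0.0813 tilt 0.002 circle 0.4744 -0.1908 0.032 mean [ 0.473  -0.1918]
[ 0.44523911 -0.28429256] [ 0.4746 -0.1887]
go [ 0.3147 -0.0019  0.5962] turn -0.011 | grasp now [ 0.4492 -0.2803  0.362 ] yaw 0.403
```

Red and green are seated flat. Now yellow.

Emit:
{"method": "servo_tool", "body": {
  "deltas": [1,0.315,0,0.596,-0.01,1,0.315,0,0.596,-0.01,1,0.315,0,0.596,-0.01,1,0.315,0,0.596,-0.01,1,0.315,0,0.596,-0.01,1,0.315,0,0.596,-0.01,1,0.315,0,0.596,-0.01,1,0.315,0,0.596,-0.01]
}}

```text
clock: 31.7
tcp_pos: [0.4801, 0.1209, 0.352]
tool_rot: [-1.548, -0.322, 0.331]
contact_force: [1.0, -0.5, 0.7]
opening: 0.0867
```

Run:
```python
from h import *
go(.5047,.3916,.36,.414)
```

```text
go [ 0.1319 -0.0042  0.2376] turn 0.002 | grasp now [0.4802 0.121  0.357 ] yaw 0.416
```

Emit:
{"method": "servo_tool", "body": {
  "deltas": [1,0.132,0,0.238,0,1,0.132,0,0.238,0,1,0.132,0,0.238,0,1,0.132,0,0.238,0,1,0.132,0,0.238,0,1,0.132,0,0.238,0,1,0.132,0,0.238,0,1,0.132,0,0.238,0]
}}

```text
clock: 32.5
tcp_pos: [0.5052, 0.3898, 0.3505]
tool_rot: [-1.55, -0.322, 0.333]
contact_force: [-0.2, -0.5, -0.3]
opening: 0.0872
```

Run:
```python
from h import *
p,W,s=shot("wrist");o=cores(p,W,.414)
go(*(o["yellow"]+[0,0,.003]),.414)
```

```text
yellow 5050 [0.5036 0.3926 0.2199] w 0.0601
go [0.0005 0.1333 0.0043] turn 0.001 | grasp now [0.5055 0.3891 0.3562] yaw 0.415
```

Emit:
{"method": "servo_tool", "body": {
  "deltas": [1,0,0.045,0.003,0,1,0,0.09,0.003,0,1,0,0.12,0.003,0,1,0,0.133,0.003,0,1,0,0.133,0.003,0,0.4,0,0.133,0.003,0,0.4,0,0.133,0.003,0,0.4,0,0.133,0.003,0],
  "grip_force": 30
}}

```text
clock: 33.35
tcp_pos: [0.5054, 0.3927, 0.2223]
tool_rot: [-1.548, -0.326, 0.325]
contact_force: [0.8, 0.1, -0.2]
opening: 0.0705
```

Emit:
{"method": "servo_tool", "body": {
  "deltas": [0.4,0,0,0,0,0.4,0,0,0,0,0.4,0.004,-0.004,0,0,0.4,-0.006,-0.016,0,0,0.4,-0.018,-0.03,0,0,0.4,-0.031,-0.046,0,0,0.4,-0.044,-0.061,0,0,0.4,-0.057,-0.077,0,0]
}}

```text
clock: 34.15
tcp_pos: [0.4517, 0.3686, 0.296]
tool_rot: [-1.551, -0.321, 0.33]
contact_force: [0.5, -0.0, -3.9]
opening: 0.0643
```

Run:
```python
from h import *
s=state();print(s["opening"],s["contact_force"])
go(.40,.12,.10,.414)
```

```text
0.0643382558886784 [ 0.45901636 -0.03128861 -3.88497803]
go [-0.1462  0.2027 -0.206 ] turn 0.001 | grasp now [0.4517 0.3686 0.301 ] yaw 0.415
```

Emit:
{"method": "servo_tool", "body": {
  "deltas": [0.4,-0.027,0.01,-0.038,0,0.4,-0.054,0.02,-0.076,0,0.4,-0.081,0.03,-0.114,0,0.4,-0.108,0.045,-0.152,0,0.4,-0.13,0.06,-0.185,0,0.4,-0.146,0.09,-0.206,0,0.4,-0.146,0.13,-0.206,0,0.4,-0.146,0.17,-0.206,0]
}}

```text
clock: 34.95
tcp_pos: [0.4013, 0.1202, 0.1268]
tool_rot: [-1.55, -0.322, 0.326]
contact_force: [1.3, 0.9, -4.7]
opening: 0.0641
```

Emit:
{"method": "servo_tool", "body": {
  "deltas": [0.4,0,0.04,0,0,0.4,0,0.07,0,0,0.4,0,0.084,0,0,0.4,0,0.091,0,0,0.4,0,0.098,0,0,0.4,0,0.104,0,0,0.4,0,0.107,0,0,0.4,0,0.107,0,0],
  "grip_force": 15
}}

```text
clock: 35.75
tcp_pos: [0.4067, 0.1221, 0.0243]
tool_rot: [-1.549, -0.331, 0.319]
contact_force: [4.8, 2.7, 4.2]
opening: 0.0648
```

Emit:
{"method": "servo_tool", "body": {
  "deltas": [1,0,0,0,0,1,0,-0.002,0,0,1,0,-0.002,0,0]
}}

```text
clock: 36.05
tcp_pos: [0.4014, 0.1211, 0.0236]
tool_rot: [-1.549, -0.324, 0.328]
contact_force: [-0.3, 0.9, -0.2]
opening: 0.081
```

Run:
```python
from h import *
p,W,s=shot("wrist");held(p,W,s,"yellow")
```

```text
yellow top y -0.0128 slopes x,z [-0.005 -0.002] centre x 0.0117 z -0.003 force [-0.3  0.9 -0.2] open 0.081 tcp [0.4014 0.1211 0.0236]
```

Emit:
{"method": "servo_tool", "body": {
  "deltas": [1,0.012,0.001,-0.002,0,1,0.012,0.001,-0.002,0,1,0.012,0.001,-0.002,0,0.4,0.012,0.001,-0.002,0,0.4,0.012,0.001,-0.002,0,0.4,0.012,0.001,-0.002,0,0.4,0.012,0.001,-0.002,0,0.4,0.012,-0.003,-0.002,0],
  "grip_force": 40
}}

```text
clock: 36.9
tcp_pos: [0.4117, 0.1241, 0.0253]
tool_rot: [-1.549, -0.321, 0.33]
contact_force: [-0.2, -1.3, -4.1]
opening: 0.0642
```

Emit:
{"method": "servo_tool", "body": {
  "deltas": [0.4,0,-0.05,0,0.14,0.4,0,-0.1,0,0.28,0.4,0,-0.15,0,0.42,0.4,0,-0.18,0,0.56,0.4,0,-0.18,0,0.7,0.4,0,-0.18,0,0.84,0.4,0,-0.18,0,0.972,0.4,0,-0.18,0,0.972]
}}

```text
clock: 37.7
tcp_pos: [0.4126, 0.1247, 0.2055]
tool_rot: [-1.531, 0.44, -0.435]
contact_force: [0.5, -0.3, -4.4]
opening: 0.0641
```

Run:
```python
from h import *
p,W,s=shot("wrist");held(p,W,s,"yellow")
go(*pl(0,.099),.21,TH-.26,s)
```

```text
yellow top y -0.0145 slopes x,z [-0.007 -0.001] centre x 0.0017 z -0.0015 force [ 0.5 -0.3 -4.4] open 0.0641 tcp [0.4126 0.1247 0.2055]
go [ 0.1931  0.0008 -0.1374] turn -0.0 | grasp now [0.4126 0.1247 0.2105] yaw -0.558
```

Emit:
{"method": "servo_tool", "body": {
  "deltas": [0.4,0.193,0,-0.138,0,0.4,0.193,0,-0.138,0,0.4,0.193,0,-0.138,0,0.4,0.193,0,-0.138,0,0.4,0.193,0,-0.138,0,0.4,0.193,0,-0.138,0,0.4,0.193,0,-0.138,0,0.4,0.193,0,-0.138,0]
}}

```text
clock: 38.55
tcp_pos: [0.5036, -0.0936, 0.2058]
tool_rot: [-1.53, 0.438, -0.432]
contact_force: [-0.2, 0.6, -4.9]
opening: 0.0636
```

Run:
```python
from h import *
p,W,s=shot("wrist");held(p,W,s,"yellow");studs(p,W)
go(*pl(0,.0995),.133,TH-.26)
```

```text
yellow top y -0.0144 slopes x,z [-0.006 -0.002] centre x 0.0017 z -0.0015 force [-0.2  0.6 -4.9] open 0.0636 tcp [ 0.5036 -0.0936  0.2058]
yellow 58 mid [-0.0077  0.1009] range [0.0049 0.015 ] 0.0917
green 751 mid [0.0014 0.0002] range [0.0233 0.0227] 0.0966
red few 0
go [0.0004 0.078  0.0001] turn 0.003 | grasp now [ 0.5037 -0.0933  0.211 ] yaw -0.555
```

Emit:
{"method": "servo_tool", "body": {
  "deltas": [0.4,0,0.035,0,0,0.4,0,0.07,0,0,0.4,0,0.076,0,0,0.4,0,0.076,0,0]
}}

```text
clock: 39.0
tcp_pos: [0.5028, -0.0933, 0.1295]
tool_rot: [-1.53, 0.439, -0.431]
contact_force: [-0.4, -0.6, -3.9]
opening: 0.0642
```

Run:
```python
from h import *
go(*pl(0,.0995),.1,TH-.26)
```

```text
go [0.0011 0.0345 0.0005] turn 0.003 | grasp now [ 0.5028 -0.0933  0.1345] yaw -0.555
```

Emit:
{"method": "servo_tool", "body": {
  "deltas": [0.4,0.001,0.01,0,0,0.4,0.001,0.016,0,0,0.4,0.001,0.022,0,0,0.4,0.001,0.027,0,0,0.4,0.001,0.031,0,0,0.4,0.001,0.033,0,0]
}}

```text
clock: 39.6
tcp_pos: [0.5046, -0.0953, 0.097]
tool_rot: [-1.53, 0.439, -0.435]
contact_force: [-0.3, -0.1, -4.2]
opening: 0.0639
```

Emit:
{"method": "servo_tool", "body": {
  "deltas": [0.4,0,0.01,0,0,0.4,0,0.018,0,0,0.4,0,0.024,0,0,0.4,0,0.024,0,0,1,0,0.024,0,0,1,0,0.024,0,0,1,0,0.024,0,0,1,0,0.0,0,0]
}}

```text
clock: 40.4
tcp_pos: [0.5028, -0.0946, 0.0955]
tool_rot: [-1.53, 0.442, -0.431]
contact_force: [0.2, 1.6, -0.7]
opening: 0.0844
```

Emit:
{"method": "servo_tool", "body": {
  "deltas": [1,0,-0.05,0,0,1,0,-0.1,0,0,1,0,-0.12,0,0,1,0,-0.12,0,0]
}}

```text
clock: 40.8
tcp_pos: [0.5081, -0.0958, 0.2231]
tool_rot: [-1.531, 0.43, -0.443]
contact_force: [-0.3, -0.3, -0.3]
opening: 0.0872
```

Run:
```python
from h import *
p,W,s=shot("wrist");
for c,y in(("yellow",.1),("green",0),("red",-.1)): ring(p,W,c,.06,.12,pl(0,y));print(pl(0,y))
p,W,s=shot("top","t2")
for c,y in(("yellow",.1),("green",0),("red",-.1)): ring(p,W,c,.06,.12,pl(0,y),.045)
go(*pl(.085,0),.25,TH-np.pi/2)
```

```text
yellow 3315 top z 0.0813 tilt 0.003 circle 0.5047 -0.0972 0.0319 mean [ 0.5037 -0.0965]
[ 0.50396089 -0.09310744]
green 2692 top z 0.0813 tilt 0.011 circle 0.4745 -0.1892 0.032 mean [ 0.4708 -0.186 ]
[ 0.4746 -0.1887]
red 1551 top z 0.0813 tilt 0.019 circle 0.4435 -0.2812 0.0315 mean [ 0.4326 -0.2733]
[ 0.44523911 -0.28429256]
yellow 172 top z 0.081 tilt 0.017 circle 0.5037 -0.0949 0.031 mean [ 0.4915 -0.0863]
green few 2
red 312 top z 0.0811 tilt 0.007 circle 0.4459 -0.2823 0.0318 mean [ 0.4456 -0.2819]
go [ 0.1057 -0.0267 -0.0742] turn 1.312 | grasp now [ 0.5054 -0.0949  0.2229] yaw -0.557
```

View pics/t2.png

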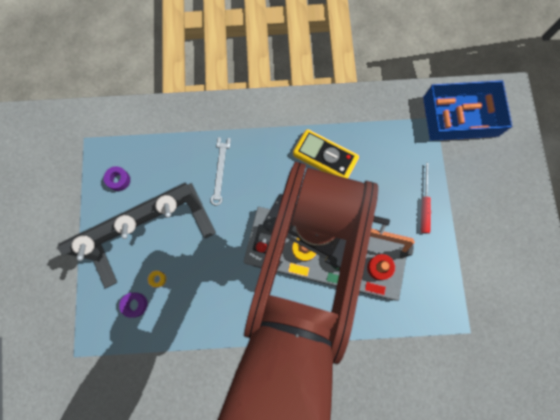

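All three rings sit flat on their studs: tops at 81 mm in the wrist view, red at (382,268) and yellow at (304,250) in the top view. Now the bar.

Emit:
{"method": "servo_tool", "body": {
  "deltas": [0.4,0,-0.05,0,0.14,0.4,0,-0.09,0,0.28,0.4,0.03,-0.09,-0.02,0.42,0.4,0.06,-0.09,-0.05,0.56,0.4,0.1,-0.09,-0.07,0.7,0.4,0.106,-0.09,-0.074,0.84,0.4,0.106,-0.09,-0.074,0.98,0.4,0.106,-0.09,-0.074,1.12]
}}

```text
clock: 41.7
tcp_pos: [0.5554, -0.2137, 0.3043]
tool_rot: [-1.16, 1.297, -1.289]
contact_force: [-0.6, 0.5, 0.5]
opening: 0.0367
```

Run:
```python
from h import *
go(.5572,-.2144,.26,TH-np.pi/2)
```

```text
go [0.0004 0.0493 0.0022] turn 0.185 | grasp now [ 0.5554 -0.2137  0.3093] yaw -1.684
```

Emit:
{"method": "servo_tool", "body": {
  "deltas": [0.4,0,0.02,0.001,0.1,0.4,0,0.04,0.001,0.185,0.4,0,0.04,0.001,0.185]
}}

```text
clock: 42.0
tcp_pos: [0.5546, -0.2124, 0.2617]
tool_rot: [-1.065, 1.43, -1.416]
contact_force: [-1.0, -0.3, 0.2]
opening: 0.0347
```

Run:
```python
from h import *
p,W,s=shot("wrist");L=(W[...,:2]-O)@np.stack([EX,EY],1);z=W[...,2]
m=(p.max(-1)<75)&(z>.185)&(z<.215)&(abs(L[...,1])<.09)&(L[...,0]>.05)&(L[...,0]<.12)
q=L[m];print(len(q),np.percentile(q,[3,50,97],axis=0).round(4),np.percentile(z[m],[3,50,97]).round(4))
go(.5572,-.2144,.2024,TH-np.pi/2)
```

```text
3962 [[ 0.0801 -0.0648]
 [ 0.0867  0.0179]
 [ 0.0934  0.0651]] [0.1957 0.199  0.2008]
go [0.0009 0.0665 0.0027] turn 0.009 | grasp now [ 0.5555 -0.2128  0.2689] yaw -1.86
```

Emit:
{"method": "servo_tool", "body": {
  "deltas": [0.4,0,0.04,0.003,0,0.4,0,0.072,0.003,0,0.4,0,0.072,0.003,0,0,0,0.072,0.003,0,0,0,0.072,0.003,0,0,0,0.072,0.003,0,0,0,0.072,0.003,0],
  "grip_force": 25
}}

```text
clock: 42.75
tcp_pos: [0.5583, -0.2146, 0.198]
tool_rot: [-1.064, 1.423, -1.421]
contact_force: [-10.8, 3.3, 8.2]
opening: 0.0153
```

Emit:
{"method": "servo_tool", "body": {
  "deltas": [0,0,-0.0048,-0.0176,0,0,0,-0.0063,-0.0367,0,0,0,-0.0039,-0.0557,0,0,0,0.0022,-0.0739,0,0,0,0.0118,-0.0905,0,0,0,0.0245,-0.1048,0,0,0,0.0398,-0.1163,0,0,0,0.0398,-0.1163,0]
}}

```text
clock: 43.55
tcp_pos: [0.4475, -0.1806, 0.1567]
tool_rot: [-1.061, 1.42, -1.421]
contact_force: [-4.0, 4.3, -1.3]
opening: 0.0151
```

Emit:
{"method": "servo_tool", "body": {
  "deltas": [0,0,0.009,-0.0045,0,0,0,0.0173,-0.0083,0,0,0,0.027,-0.011,0,0,0,0.036,-0.013,0,0,0,0.039,-0.013,0,0,0,0.039,-0.013,0]
}}

```text
clock: 44.15
tcp_pos: [0.4339, -0.1765, 0.1167]
tool_rot: [-1.064, 1.426, -1.417]
contact_force: [-7.4, 6.4, -0.2]
opening: 0.0151
```

Run:
```python
from h import *
go(*pl(-.043,0),.117,TH-np.pi/2)
for n in("side","wrist"):
    p,W,s=shot(n);L=(W[...,:2]-O)@np.stack([EX,EY],1);z=W[...,2]
    m=mask(p,"orange")&(z>.1)&(z<.14)&(abs(L[...,1])<.13)&(L[...,0]>-.025)&(L[...,0]<.03);q=L[m]
    if len(q)>30: print(n,len(q),np.polyfit(q[:,0],z[m],1).round(3),np.median(z[m]).round(4))
```

```text
go [-0.0002  0.0047 -0.0005] turn 0.007 | grasp now [ 0.434  -0.1765  0.1217] yaw -1.862
side 596 [0.016 0.107] 0.1074
wrist 2095 [0.065 0.108] 0.1082
```

Emit:
{"method": "servo_tool", "body": {
  "deltas": [0,0,0.003,0,0,0,0,0.006,0,0,0,0,0.006,0,0]
}}

```text
clock: 44.55
tcp_pos: [0.4337, -0.1768, 0.1137]
tool_rot: [-1.066, 1.427, -1.417]
contact_force: [-20.2, 11.4, 26.8]
opening: 0.0151
```

Emit:
{"method": "servo_tool", "body": {
  "deltas": [0.28,0,-0.004,0,0,0.28,0,-0.004,0,0,0.28,0,-0.004,0,0,0.28,0,-0.05,0,0,0.6,0,-0.1,0,0,0.6,0,-0.1,0,0]
}}

```text
clock: 45.15
tcp_pos: [0.4407, -0.1805, 0.2195]
tool_rot: [-1.056, 1.406, -1.434]
contact_force: [0.7, -0.6, 0.2]
opening: 0.0335
```

Run:
```python
from h import *
for n in("side","wrist"):
    p,W,s=shot(n,"b_"+n);L=(W[...,:2]-O)@np.stack([EX,EY],1);z=W[...,2]
    m=mask(p,"orange")&(z>.1)&(z<.14)&(abs(L[...,1])<.13)&(L[...,0]>-.025)&(L[...,0]<.03);q=L[m]
    if len(q)>30: print(n,len(q),np.polyfit(q[:,0],z[m],1).round(3),np.median(z[m]).round(4))
    dk=(p.max(-1)<75)&(z>.1)&(z<.14)&(L[...,0]<-.03)&(L[...,0]>-.06)&(abs(L[...,1])<.06)
    if dk.sum()>30:print("handle",dk.sum(),np.percentile(z[dk],[50,90,97]).round(4))
f=np.load("pics/side0.npz");W=cloud("side",f["d"]);p=f["p"];L=(W[...,:2]-O)@np.stack([EX,EY],1);z=W[...,2]
m=mask(p,"orange")&(z>.1)&(z<.14)&(abs(L[...,1])<.13)&(L[...,0]>-.025)&(L[...,0]<.03);q=L[m];print("start side",np.polyfit(q[:,0],z[m],1).round(3),np.median(z[m]).round(4))
go(*pl(-.027,.203),.2,TH-np.pi/2)
```

```text
side 788 [0.029 0.107] 0.1067
handle 200 [0.1222 0.1242 0.1253]
wrist 2488 [0.046 0.107] 0.1075
handle 2960 [0.123  0.1244 0.125 ]
start side [0.026 0.107] 0.1066
go [-0.2043  0.0173  0.0126] turn 0.007 | grasp now [ 0.4377 -0.1787  0.2184] yaw -1.862
```

The bar reads the same as at the start (slope 0.029 vs 0.026, handle top 0.125), so it is down. Now the switch.

Emit:
{"method": "servo_tool", "body": {
  "deltas": [0.6,-0.05,0,0.003,0,0.6,-0.1,0,0.006,0,0.6,-0.15,0,0.012,0,0.6,-0.204,0,0.012,0,0.6,-0.204,0,0.012,0,0.6,-0.204,0,0.012,0]
}}

```text
clock: 45.85
tcp_pos: [0.5055, 0.0156, 0.2086]
tool_rot: [-1.066, 1.42, -1.419]
contact_force: [-1.0, -0.7, -0.1]
opening: 0.0525
```

```bash
cat >> h.py <<'E'
def ball():
    from scipy.optimize import least_squares
    p,W,s=shot("wrist");q=W[mask(p,"red")&(W[...,2]>.09)&(W[...,2]<.14)&(np.hypot(*(W[...,:2]-pl(0,.203)).transpose(2,0,1))<.07)]
    r=least_squares(lambda c:np.linalg.norm(q-c,axis=1)-.013,q.mean(0)-[0,0,.01],loss="soft_l1",f_scale=.002).x
    d=r[:2]-pl(.0015,.203);print(len(q),"ball",r.round(4),"lever",np.arctan2(d@EX,r[2]-.062)+.5);return r
E
python3 - <<'E'
from h import *
r=ball();go(*r,TH-np.pi/2)
E
```

```text
975 ball [0.5087 0.0118 0.114 ] lever 0.009469076520721986
go [0.0011 0.0999 0.0043] turn 0.008 | grasp now [0.5054 0.0144 0.2139] yaw -1.86
```

Emit:
{"method": "servo_tool", "body": {
  "deltas": [0.6,0.001,0.04,0.004,0,0.6,0.001,0.08,0.004,0,0.6,0.001,0.099,0.004,0,0.6,0.001,0.099,0.004,0,0.1,0.001,0.099,0.004,0,0.1,0.001,0.099,0.004,0,0.1,0.001,0.099,0.004,0,0.1,0.001,0.099,0.004,0],
  "grip_force": 15
}}

```text
clock: 46.7
tcp_pos: [0.5101, 0.0117, 0.1126]
tool_rot: [-1.06, 1.419, -1.423]
contact_force: [-4.2, 0.3, 4.0]
opening: 0.0281
```

Emit:
{"method": "servo_tool", "body": {
  "deltas": [0.1,0,-0.004,0.01,0,0.1,0,-0.006,0.02,0,0.1,0,-0.007,0.03,0,0.1,0,-0.006,0.04,0,0.1,0,-0.004,0.05,0,0.1,0,0,0.06,0,0.1,0,0,0.062,0,0.1,0,0,0.062,0]
}}

```text
clock: 47.5
tcp_pos: [0.5641, -0.0044, 0.1119]
tool_rot: [-1.071, 1.43, -1.415]
contact_force: [-20.3, 4.9, 19.1]
opening: 0.025
```

Emit:
{"method": "servo_tool", "body": {
  "deltas": [0.6,0,0,-0.002,0,0.6,0,0,-0.002,0,0.6,0,0,-0.002,0,0.6,0,-0.05,-0.002,0,0.6,0,-0.1,-0.002,0,0.6,0,-0.1,-0.002,0]
}}

```text
clock: 48.1
tcp_pos: [0.572, -0.0055, 0.22]
tool_rot: [-1.051, 1.409, -1.429]
contact_force: [0.8, -0.3, 0.3]
opening: 0.0516
```

Run:
```python
from h import *
ball()
```

```text
924 ball [ 0.5638 -0.0051  0.114 ] lever 1.020806142046803
```

Lever reads 1.02 (fully on). Final look with the arm moved to the left, clear of the plinth.

Emit:
{"method": "servo_tool", "body": {
  "deltas": [0.6,-0.05,-0.04,0,0,0.6,-0.1,-0.08,-0.04,0,0.6,-0.15,-0.12,-0.08,0,0.6,-0.2,-0.12,-0.12,0,0.6,-0.25,-0.12,-0.15,0,0.6,-0.25,-0.12,-0.15,0]
}}

```text
clock: 48.75
tcp_pos: [0.5033, 0.2525, 0.3256]
tool_rot: [-1.062, 1.421, -1.422]
contact_force: [0.8, -0.1, 0.6]
opening: 0.0524
```

Run:
```python
from h import *
p,W,s=shot("top","t3");q,V,_=shot("side","s3");print(s["contact_force"],s["tcp_pos"])
for n,(a,b) in {"top":(p,W),"side":(q,V)}.items():
    for c,y in(("yellow",.1),("green",0),("red",-.1)): ring(a,b,c,.06,.09,pl(0,y),.045);print(n,pl(.001,y))
cv2.imwrite("pics/fin.png",cv2.resize(np.vstack([p[180:320,220:460],q[220:360,200:440]]),None,fx=2,fy=2)[:,:,::-1])
```

```text
[ 0.76126294 -0.065952    0.55344257] [0.50334026 0.25247996 0.32564733]
yellow 155 top z 0.0809 tilt 0.013 circle 0.5045 -0.0952 0.0314 mean [ 0.4993 -0.0936]
top [ 0.50491682 -0.09340105]
green 118 top z 0.0811 tilt 0.007 circle 0.474 -0.1874 0.0307 mean [ 0.4625 -0.1833]
top [ 0.47555593 -0.18899361]
red 141 top z 0.0811 tilt 0.011 circle 0.4458 -0.2808 0.0313 mean [ 0.4396 -0.2796]
top [ 0.44619503 -0.28458617]
yellow 67 top z 0.0804 tilt 0.01 circle 0.5017 -0.0955 0.0338 mean [ 0.4953 -0.1008]
side [ 0.50491682 -0.09340105]
green 48 top z 0.0807 tilt 0.029 circle 0.4644 -0.1808 0.0209 mean [ 0.459  -0.1769]
side [ 0.47555593 -0.18899361]
red 181 top z 0.0808 tilt 0.001 circle 0.4427 -0.284 0.0327 mean [ 0.4295 -0.2847]
side [ 0.44619503 -0.28458617]
```

View pics/fin.png

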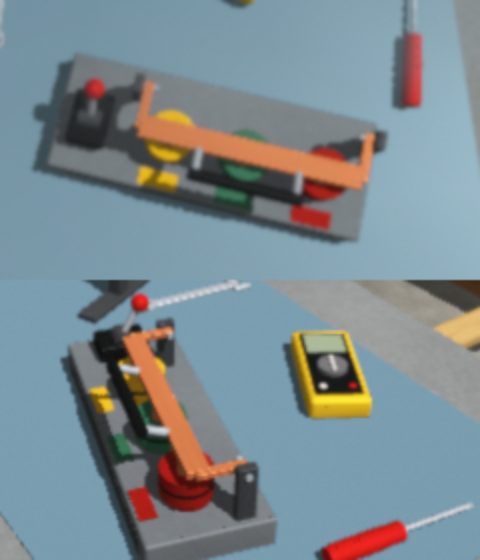

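The picture shows all three cores flat on their studs, the bar down across the stud tops, and the lever leaning back (ball at (94,88)). The tools are where they were and the robot is clear.

```bash
python3 -c "
from plant import *
print(close_job())"
```

```text
the job is handed in; nothing more can be done
None
```

The job is done and handed in at about 49 s on the robot clock; `close_job()` gives no verdict. I switched the supply off and swung the return bar back to about 1.79 rad. Each hanging core (green, red, yellow) came off its peg, was pressed flat on the bench, re-gripped centred and lowered onto its own stud. Then I swung the bar down and switched the supply on.

Last checks:
- **Cores:** all three ring tops measured about 81 mm above the bench (82 mm expected). Fitted centres were within about 4 mm of the estimated studs in the top view and tilt was at most about 0.013 rad. The side-view fits for green and yellow were poor because the bar hides them; green was 15 mm out on 48 pixels. I did not rely on those.
- **Bar:** its slope and handle height matched the starting picture, when the bar was fully down. The side-view slope was 0.029 against 0.026 at the start.
- **Supply:** the lever measured about 1.02 rad.
- **Tools and robot:** by eye, the meter, screwdriver and spanner were not moved. The gripper was clear of everything.

Two things needed mending or allowing for. The first bench grip on the green core was 11 mm off centre, so I set it down and re-gripped it. The wrist and top cameras also disagreed by 1 to 4 mm along the row.

I saw no knocked core and no slackened grip. I viewed 10 pictures.

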